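# Gauge the sample ramekin and badge the batches

### The job

Book in the new proof: first stand the glass ramekin upright on the gauge's bed between its jaws and slide the jaw gently shut until it presses the ramekin against the fixed jaw, and leave it held there. Then fasten every steel badge plate on the batch board, one to a stud in any order: tilt its oblong eye past the stud's wide head and level it so that the plate lies flat on the board under the head and cannot lift off. Leave the dish of pie weights, the spoon and the scraper where they are.

Things in the scene. Friction and masses are not known exactly. Their poses are not given: they have to be found in the camera images.
- ramekin_mid (a point): Small straight-sided open glass ramekin, 56 mm across, 45 mm high, wall 4 mm, about 0.14 kg, standing upright. The point is on its axis, half-way up (22.5 mm above its foot).
- gauge: Sample gauge: flat bench caliper fixed to the sill, bed 76 mm (its x) by 232 mm (its y), top of the bed 12 mm above the sill. Origin on the sill under the bed, on the centre line. At its +y end stands the fixed steel jaw, 44 mm wide, 30 mm high above the bed, its inner face at y = +105 mm. The sliding jaw travels along the bed's y.
- gauge_seat (a point): Point on top of the gauge's bed, on its centre line, 28 mm from the fixed jaw's inner face: here the ramekin's axis ends when it is pinched. Axes as the gauge's.
- jaw (a joint): Sliding jaw of the gauge, in m: 0 fully open (125 mm between the faces), growing towards the fixed jaw (gap = 0.125 - value); travel 0.085; at 0.069 the jaws just hold the ramekin. It needs about 3 N to slide and stays where it is left. Its face is 44 mm wide and 30 mm high.
- jaw_grip (a point): Centre of the black upright grip fin on the sliding jaw's carriage: 10 mm thick (gauge x), 26 mm long (gauge y), 34 mm high; this point is 40 mm above the sill, the fin's top 57 mm, its foot 23 mm (top of the carriage); 45 mm behind the sliding jaw's face.
- board: Batch board: wooden slab fixed to the sill, 96 mm (x, from -31 to +65 mm) by 330 mm (y), 15 mm thick; origin on the sill under the middle of a row of four steel T-head studs 88 mm apart along its y. Stud: round stem 10 mm thick, 14 mm clear under the head; bar head 38 mm long (along board x), 12 mm wide, 5 mm thick, centred on the stem (head top 34 mm above the sill).
- stud0 (a point): Foot of stud 0 on top of the board (15 mm above the sill), on the stem's axis; axes as the board's (head along x). Any plate may go on any stud. A level eye cannot pass the head; with the plate tilted lengthwise 30 to 40 degrees one end of the eye slides under one end of the head almost to the stem, then the other end swings down past the head.
- stud1 (a point): Foot of stud 1 on top of the board (15 mm above the sill), on the stem's axis; axes as the board's (head along x). Any plate may go on any stud. A level eye cannot pass the head; with the plate tilted lengthwise 30 to 40 degrees one end of the eye slides under one end of the head almost to the stem, then the other end swings down past the head.
- stud2 (a point): Foot of stud 2 on top of the board (15 mm above the sill), on the stem's axis; axes as the board's (head along x). Any plate may go on any stud. A level eye cannot pass the head; with the plate tilted lengthwise 30 to 40 degrees one end of the eye slides under one end of the head almost to the stem, then the other end swings down past the head.
- stud3 (a point): Foot of stud 3 on top of the board (15 mm above the sill), on the stem's axis; axes as the board's (head along x). Any plate may go on any stud. A level eye cannot pass the head; with the plate tilted lengthwise 30 to 40 degrees one end of the eye slides under one end of the head almost to the stem, then the other end swings down past the head.
- plate0_eye (a point): Badge plate: flat steel plate 4 mm thick, 38 mm wide (y), from x = -25 to +60 mm, about 0.09 kg. Point: centre of its oblong eye at half thickness; eye 34 mm long (x), 18 mm wide (y), with an 8 mm wide end bar at the -x end and 10 mm sides. Plate axes: x towards the grip fin, z out of the face with the fin. Only with its fin over the board's broad +x side does it lie fully supported.
- plate0_grip (a point): Centre of that plate's upright wooden grip fin, 45 mm from the eye's centre towards plate +x, 24 mm above the plate's underside; fin 24 mm long (plate x), 8 mm thick (plate y), from the plate's top face (4 mm) to 36 mm above the underside. Axes as the plate's.
- plate1_eye (a point): Badge plate: flat steel plate 4 mm thick, 38 mm wide (y), from x = -25 to +60 mm, about 0.09 kg. Point: centre of its oblong eye at half thickness; eye 34 mm long (x), 18 mm wide (y), with an 8 mm wide end bar at the -x end and 10 mm sides. Plate axes: x towards the grip fin, z out of the face with the fin. Only with its fin over the board's broad +x side does it lie fully supported.
- plate1_grip (a point): Centre of that plate's upright wooden grip fin, 45 mm from the eye's centre towards plate +x, 24 mm above the plate's underside; fin 24 mm long (plate x), 8 mm thick (plate y), from the plate's top face (4 mm) to 36 mm above the underside. Axes as the plate's.
- plate2_eye (a point): Badge plate: flat steel plate 4 mm thick, 38 mm wide (y), from x = -25 to +60 mm, about 0.09 kg. Point: centre of its oblong eye at half thickness; eye 34 mm long (x), 18 mm wide (y), with an 8 mm wide end bar at the -x end and 10 mm sides. Plate axes: x towards the grip fin, z out of the face with the fin. Only with its fin over the board's broad +x side does it lie fully supported.
- plate2_grip (a point): Centre of that plate's upright wooden grip fin, 45 mm from the eye's centre towards plate +x, 24 mm above the plate's underside; fin 24 mm long (plate x), 8 mm thick (plate y), from the plate's top face (4 mm) to 36 mm above the underside. Axes as the plate's.
- plate3_eye (a point): Badge plate: flat steel plate 4 mm thick, 38 mm wide (y), from x = -25 to +60 mm, about 0.09 kg. Point: centre of its oblong eye at half thickness; eye 34 mm long (x), 18 mm wide (y), with an 8 mm wide end bar at the -x end and 10 mm sides. Plate axes: x towards the grip fin, z out of the face with the fin. Only with its fin over the board's broad +x side does it lie fully supported.
- plate3_grip (a point): Centre of that plate's upright wooden grip fin, 45 mm from the eye's centre towards plate +x, 24 mm above the plate's underside; fin 24 mm long (plate x), 8 mm thick (plate y), from the plate's top face (4 mm) to 36 mm above the underside. Axes as the plate's.
- dish: Bystander: white ceramic dish of pie weights, 110 mm across, 45 mm high, origin under its centre.
- spoon: Bystander: wooden spoon, 260 mm long.
- scraper: Bystander: steel bench scraper with a wooden handle bar, 95 x 120 mm, origin under its middle.
There are look-alikes about, which are no part of the job. Leave any yellow look-alike of the part that bears plate3_eye alone.

How it is judged:
By the outcome, as a careful person would: the job done as asked, in the order asked, and still so for the second after the job is handed in, with the robot touching nothing.
Of plate0, plate1, plate2, plate3 only 3 to 4 are there at a start; the rules pass over those that are not, and their reading is None.
At some moment in a run one of plate0, plate1, plate2, plate3 may be knocked a few centimetres aside while the robot is not near it.
It also fails if it takes over 200 s, if anything falls off the work surface, if the arm or the gripper's body presses on something with over 40 N, if the wrist force passes 120 N, or if a joint passes its speed limit or range.

### The arm

A 6-joint arm with a two-finger parallel gripper is mounted at the origin on the work surface. World frame = base frame: x ahead of the robot, y to its left, z up, the work surface at z = 0. Lengths are in m, angles in rad, forces in N, time in s.
With the tool pointing down it reaches from about 0.25 to 0.775 m from the base axis. Payload 4 kg.
Tool frame: the origin (TCP) lies where the fingers leave the gripper's body, on its centre line; the fingertips stand 97 mm ahead of it and the grasp point (between the pads) lies r.grasp_offset ahead of it (r.grasp_offset is the distance from the TCP to the grasp point, in m); z points along the fingers, y is the line along which they close (so a half turn about z gives the same grasp; the last joint's range is limited). The gripper opens to 94 mm and grips with 3 to 60 N. Pads are 16 mm wide; open, the fingers measure 119 mm over their backs; the gripper's body (75 mm by 177 mm) begins 78 mm behind the grasp point.
Start: joints at [-0.103, 0.087, 1.371, -0, 1.684, -0.103], TCP at [0.55, -0, 0.303] pointing down, gripper open.
Joint ranges: [-3.1, 3.1], [-0.76, 2.03], [0.27, 2.55], [-1.08, 4.22], [0.17, 2.65], [-2.57, 2.57]. Speed limits (rad/s): [2.79, 2.79, 3.14, 3.14, 3.14, 3.14].

### API

Orientations are given as a 3x3 rotation matrix whose columns are the frame's x, y, z axes.
In Python, from rig import r, read_camera, camera_params, cut_out, tip_of gives the robot as it stands.
- The arm moves only by the tool step_arm, never from a script. Its argument "targets" is a list of rows, each an object of numbers: "dx", "dy", "dz": the shift along the tool's x, y, z in cm; "yaw": the turn about the tool's z in rad. A call has 1 to 20 rows; each row is the pose to reach, as a shift and turn from the pose commanded when the call began, along the tool's axes at that moment; what a row does not reach only later rows make up. A row lasts 1/12 s, in which the tool goes at most 41.7 mm and 7.16 degrees, less where a joint would pass 70% of its speed; a pose out of reach is approached as far as the arm can. A call with a gripper value outside its range is refused whole. "claw" is the opening, from -1 (shut) to 1 (fully open), set as the call begins (left out, the last holds). The fingers move at their own pace and stop on an object; "grip_force" is the grip in N (left out, the last holds). Time passes only in rows, so rows that repeat a pose let the fingers close. It gives the time, the measured TCP pose, the force, the opening and the grip force at its end, in the units of the state.
- r.sense(): the state, without advancing time (a new reading comes with each control period).
- read_camera(name): name is "scene" or "side" or "wrist"; returns the picture (420x560x3 uint8, red, green, blue); there is no depth.
- camera_params(name): a dict with "fov_y" (degrees; the focal length in pixels is half the picture's height over the tangent of half this angle, whatever the lens; pixels are square), "cx", "cy" (the principal point, pixels), "k1" (the pictures are not rectified: a ray, as slopes to the right and down, at radius r is drawn at 1 + k1 r^2 times it, then the intrinsics apply), "eye" and "attitude" of the camera in the world. Camera axes: x right, y up, looking along -z (the intrinsics and any distortion apply to the point x, -y, -z); pixel columns grow to the right and rows downward; lengths in m; the calibration is good to about 2 mm. A picture is of the moment at which its call begins: read the wrist's pose just before it. camera_params takes no time and is no camera call; for the wrist camera it gives the pose at the moment of the call.
- r.job_done(): hands the job in; it is judged then, once.
Trained networks look in the newest picture that a camera, given by its name, has taken for a name from the list of things; names that differ only in an ending like _2 or _b are one class to them, and where a whole thing is asked for, a point or a joint stands for the part that bears it (a point fixed in the world has none). Each returns a list of dicts, best first, with "score" (0 to 1); they miss things now and then, are a little off and sometimes report something else, mostly with a low value. They report only what shows in the picture. A call takes as long as a camera call. They do not tell look-alikes from the thing itself.
- cut_out(label, camera): "pixels" (420x560 bool, what is visible of it).
- tip_of(label, camera): "at" ([x, y, z] in m, in the coordinates of the camera as it stood for that picture, good to about 4 mm: a listed point, or the origin of a listed thing).
The state is a dict: "clock": time; "joint_positions": joint angles; "joint_vel": joint speeds; "tau": joint torques, N m; "position": TCP position; "tool_rot": TCP orientation; "ft_force": force on the tool from outside, world axes, zero at the start; "ft_torque": the same for the moment, N m; "grip_width": finger opening in m; "finger_force": force on a finger pad.
Only numpy, scipy, OpenCV 4.12 (cv2) and the standard library are available. Lean on these libraries where they do the work, as an engineer would, in place of code of your own. Each camera call takes 0.05 s, during which the arm holds its last target. There are 200 camera calls.

## Working session

There is one attempt and no reset: what is moved stays moved. The work goes in short steps, Python scripts to look and compute and a tool call to move; the robot and the scene stay as the last step left them, time stands still between calls to the robot, and variables do not carry over. Pictures are saved under pics/ and viewed, at most 14 in all, crops included, and the job is handed in when it is done.

Besides the shell and the picture viewer there is one more tool, called after "Call:" in YAML: its name, and indented under it one key for each argument. step_arm: Moves the arm, as the interface text tells. Its arguments: {"type":"object","properties":{"targets":{"type":"array"},"claw":{"type":"number"},"grip_force":{"type":"number"}},"required":["targets"]}

```bash
ls; mkdir -p pics; cat > h.py <<'E'
import numpy as np, cv2
from rig import r, read_camera, camera_params, cut_out, tip_of
def save(n,f,crop=None,s=1):
    im=read_camera(n)
    o=im if crop is None else im[crop[1]:crop[3],crop[0]:crop[2]]
    o=cv2.resize(o,None,fx=s,fy=s,interpolation=cv2.INTER_CUBIC)
    cv2.imwrite('pics/'+f,o[:,:,::-1]); return im
def P(n): return camera_params(n)
def w(c,p): return np.array(c['eye'])+np.array(c['attitude'])@np.array(p)
def proj(c,X):
    q=np.array(c['attitude']).T@(np.array(X)-np.array(c['eye']))
    u=np.array([q[0],-q[1]])/-q[2]; u=u*(1+c['k1']*(u@u)); f=210/np.tan(np.radians(c['fov_y'])/2)
    return np.array([c['cx'],c['cy']])+f*u
def ray(c,px):
    f=210/np.tan(np.radians(c['fov_y'])/2)
    d=(np.array(px,float)-[c['cx'],c['cy']])/f; u=d.copy()
    for _ in range(20): u=d/(1+c['k1']*(u@u))
    v=np.array(c['attitude'])@np.array([u[0],-u[1],-1]); return v
def onz(c,px,z):
    v=ray(c,px); e=np.array(c['eye']); return e+v*(z-e[2])/v[2]
def find(lab,cam,k=5,thr=0.1):
    c=P(cam); return [(round(d['score'],2),np.round(w(c,d['at']),4),np.round(proj(c,w(c,d['at']))).astype(int)) for d in tip_of(lab,cam)[:k] if d['score']>thr]
E
python3 - <<'E'
from h import *
for n in ('scene','side'):
    save(n,n+'1.png',s=1.42)
    c=P(n); print(n,c['eye'],c['fov_y'],c['k1'])
    for l in ['ramekin_mid','gauge','gauge_seat','jaw_grip','board','stud0','stud1','stud2','stud3','plate0_eye','plate0_grip','plate1_eye','plate3_eye','plate3_grip','dish','spoon','scraper']:
        print(l,*[f"{a} {b} {p}" for a,b,p in find(l,n)],sep=' | ')
s=r.sense();print(s['clock'],r.grasp_offset)
E
```

```text
pics
scene [1.04680514 0.69717709 1.25805654] 43.43336274517309 -0.18442745304025362
ramekin_mid | 0.66 [0.4299 0.1946 0.0248] [351 279]
gauge | 0.6 [0.5826 0.2427 0.0018] [318 325]
gauge_seat | 0.75 [0.5712 0.3201 0.0134] [341 342] | 0.65 [ 0.5447 -0.2499  0.0138] [228 201] | 0.26 [0.5704 0.0091 0.0164] [270 261] | 0.26 [ 0.7887 -0.1566  0.0025] [175 262]
jaw_grip | 0.86 [0.5896 0.1915 0.0403] [305 306] | 0.33 [ 0.4449 -0.1758  0.0225] [268 199]
board | 0.6 [ 0.5564 -0.118  -0.0008] [249 233] | 0.57 [ 0.5506 -0.1634  0.018 ] [242 219]
stud0 | 0.96 [ 0.5524 -0.1649  0.0159] [242 219] | 0.93 [0.5717 0.0109 0.0161] [270 261] | 0.88 [ 0.5459 -0.2504  0.0133] [228 201] | 0.82 [ 0.5657 -0.0756  0.0215] [255 239]
stud1 | 0.96 [ 0.5524 -0.1649  0.0159] [242 219] | 0.93 [0.5717 0.0109 0.0161] [270 261] | 0.88 [ 0.5459 -0.2504  0.0133] [228 201] | 0.82 [ 0.5657 -0.0756  0.0215] [255 239]
stud2 | 0.96 [ 0.5524 -0.1649  0.0159] [242 219] | 0.93 [0.5717 0.0109 0.0161] [270 261] | 0.88 [ 0.5459 -0.2504  0.0133] [228 201] | 0.82 [ 0.5657 -0.0756  0.0215] [255 239]
stud3 | 0.96 [ 0.5524 -0.1649  0.
[... 2364 characters left out ...]
rip | 0.65 [0.4328 0.0434 0.0272] [256 216]
plate1_eye | 0.71 [ 0.4035 -0.0554  0.0047] [267 243]
plate3_eye | 0.84 [ 0.1646 -0.3139  0.0023] [237 336] | 0.76 [ 0.2965 -0.3234  0.0081] [294 311] | 0.67 [ 0.5599 -0.1241  0.0006] [332 236] | 0.64 [ 0.4154 -0.3237  0.0016] [338 293]
plate3_grip | 0.83 [ 0.2057 -0.304   0.0267] [252 316] | 0.64 [ 0.3333 -0.3538  0.0267] [317 305] | 0.59 [ 0.458  -0.3207  0.0243] [353 277] | 0.45 [0.4277 0.0477 0.0252] [253 217]
dish | 0.78 [0.7902 0.0951 0.0013] [345 184]
spoon | 0.84 [ 0.5942 -0.4476  0.0018] [437 291]
scraper | 0.67 [ 0.7898 -0.153   0.0009] [403 214] | 0.44 [0.4284 0.0475 0.0279] [254 216] | 0.28 [ 0.5649 -0.076   0.016 ] [322 223]
1.8 0.0784
```

View pics/scene1.png

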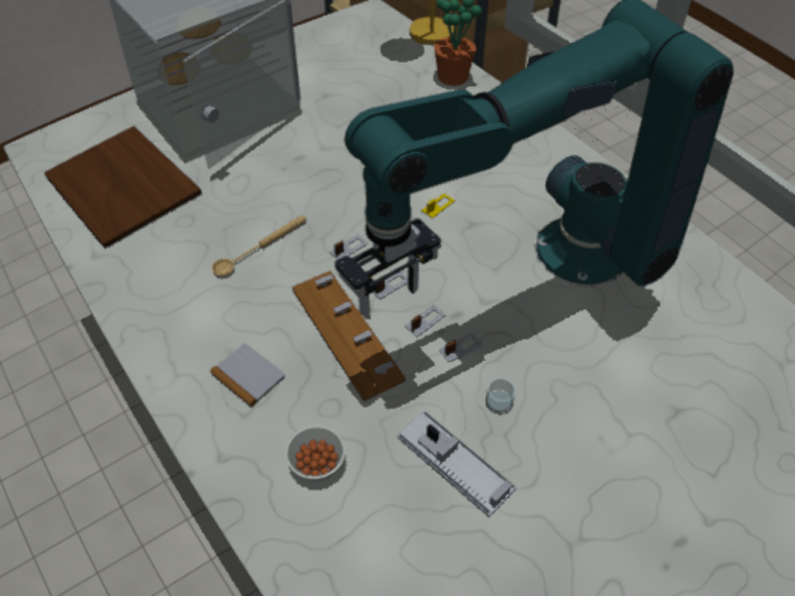

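View pics/side1.png

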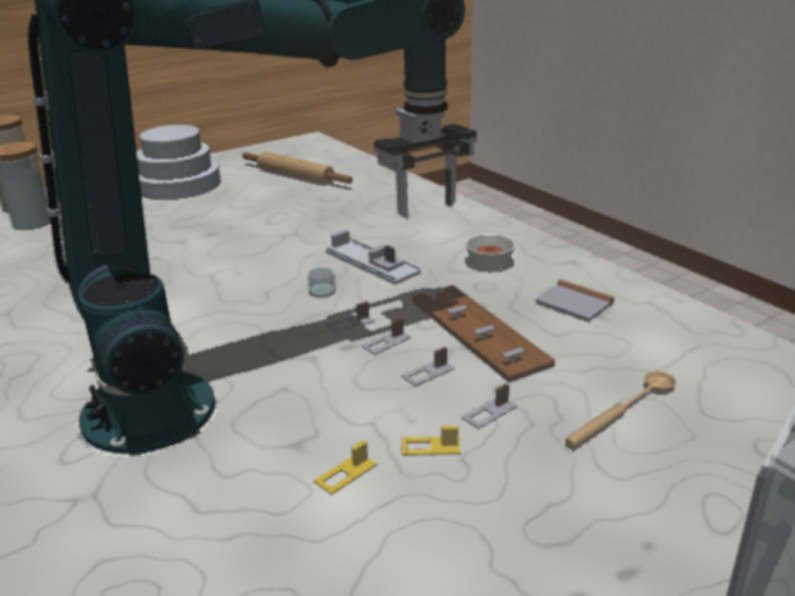

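The scene shows the ramekin at (500,396), the gauge at (455,460) and the board with 4 studs at about (345,335). There are four steel plates, with fins at (451,347), (417,323), (381,290) and (339,246). In the side picture the four steel plates' fins are at (364,311), (398,328), (441,358) and (503,395). Two yellow look-alikes, at (347,468) and (431,443), must be left alone.

The ramekin candidates are only the glass at (500,396), with the dish at (316,455) as a bystander.

```bash
python3 - <<'E'
from h import *
s=r.sense(); print(s['clock'],s['position'],np.round(s['tool_rot'],3).tolist(),s['grip_width'])
im=save('wrist','w1.png',s=1.42); c=P('wrist'); print(c['eye'],np.round(c['attitude'],3).tolist(),c['fov_y'])
im=cv2.imread('pics/scene1.png')
cv2.imwrite('pics/ram.png',cv2.resize(im[330:520,390:530],None,fx=3,fy=3))
for l in ['ramekin_mid','gauge_seat','jaw_grip','stud0','plate0_eye','plate0_grip']:print(l,*[f"{a} {b} {p}" for a,b,p in find(l,'wrist',6,.3)],sep=' | ')
E
```

```text
1.8 [ 5.50007791e-01 -8.60454907e-06  3.02724096e-01] [[0.0, 1.0, 0.0], [1.0, -0.0, -0.0], [-0.0, 0.0, -1.0]] 0.09424056064370245
[0.55004953 0.08387768 0.38349654] [[1.0, -0.001, 0.001], [0.001, 0.957, 0.288], [-0.001, -0.288, 0.957]] 62.14117409187698
ramekin_mid | 0.37 [ 0.5412 -0.254   0.0164] [279 375]
gauge_seat
jaw_grip
stud0 | 0.93 [0.5711 0.0107 0.0139] [306 174] | 0.83 [ 0.5417 -0.2556  0.0173] [279 376] | 0.83 [ 0.5546 -0.165   0.017 ] [290 316] | 0.66 [ 0.5628 -0.0754  0.0151] [297 248]
plate0_eye | 0.78 [ 0.3809  0.054  -0.0014] [131 132] | 0.38 [ 0.4451 -0.1767  0.0252] [199 328]
plate0_grip | 0.81 [0.4301 0.0466 0.027 ] [168 141] | 0.7 [ 0.5516 -0.1603  0.0144] [287 312]
```

View pics/w1.png

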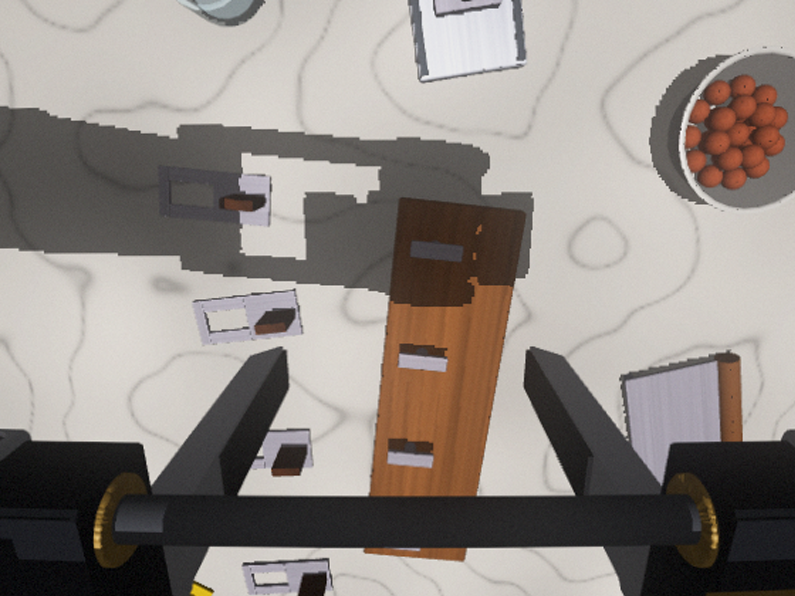

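View pics/ram.png

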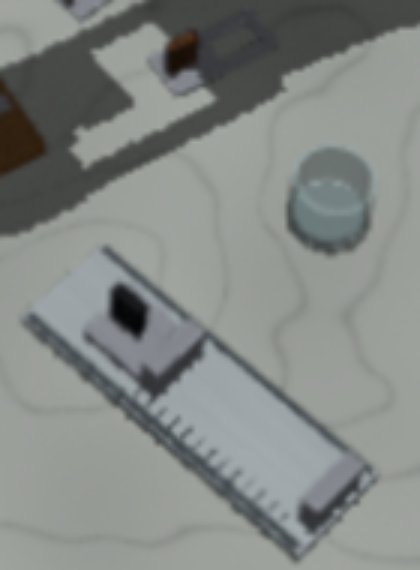

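The close crop shows the ramekin upright, the gauge with its fixed jaw at lower right and the black fin on the carriage. I'm choosing that ramekin and moving over it for a better look.

Call:
step_arm:
  targets:
    - {"dx": 20,"dy": -5,"dz": 0,"yaw": -0.13}
    - {"dx": 20,"dy": -5,"dz": 0,"yaw": -0.13}
    - {"dx": 20,"dy": -5,"dz": 0,"yaw": -0.13}
    - {"dx": 20,"dy": -5,"dz": 0,"yaw": -0.13}
    - {"dx": 20,"dy": -5,"dz": 0,"yaw": -0.13}
    - {"dx": 20,"dy": -5,"dz": 0,"yaw": -0.13}
    - {"dx": 20,"dy": -5,"dz": 0,"yaw": -0.13}
    - {"dx": 20,"dy": -5,"dz": 0,"yaw": -0.13}
    - {"dx": 20,"dy": -5,"dz": 0,"yaw": -0.13}
  claw: 1

```text
clock: 2.9
position: [0.5004, 0.199, 0.3027]
tool_rot: [[-0.128, 0.992, 0.0], [0.992, 0.128, -0.001], [-0.001, 0.0, -1.0]]
ft_force: [0.1, -0.2, 0.3]
grip_width: 0.0941
finger_force: 0.0
```

```bash
python3 - <<'E'
from h import *
s=r.sense(); print(s['clock'],s['position'],np.round(s['tool_rot'],3).tolist())
im=save('wrist','w2.png',s=1.42); c=P('wrist')
for l in ['ramekin_mid','gauge','gauge_seat','jaw_grip','plate0_eye','plate0_grip']:print(l,*[f"{a} {b} {p}" for a,b,p in find(l,'wrist',6,.3)],sep=' | ')
m=cut_out('ramekin_mid','wrist')[0]; ys,xs=np.nonzero(m['pixels']); print(m['score'],xs.min(),xs.max(),ys.min(),ys.max())
E
```

```text
2.9 [0.50039839 0.1989557  0.30266232] [[-0.128, 0.992, 0.0], [0.992, 0.128, -0.001], [-0.001, 0.0, -1.0]]
ramekin_mid | 0.87 [0.4231 0.1926 0.0173] [214 180]
gauge | 0.72 [5.884e-01 2.412e-01 4.000e-04] [370 153]
gauge_seat | 0.61 [0.5703 0.3176 0.0085] [369  78] | 0.56 [0.5734 0.0131 0.0165] [325 336]
jaw_grip | 0.72 [0.5902 0.1899 0.0353] [370 207]
plate0_eye
plate0_grip | 0.87 [0.429  0.048  0.0258] [209 303]
0.8 183 242 151 212
```

View pics/w2.png

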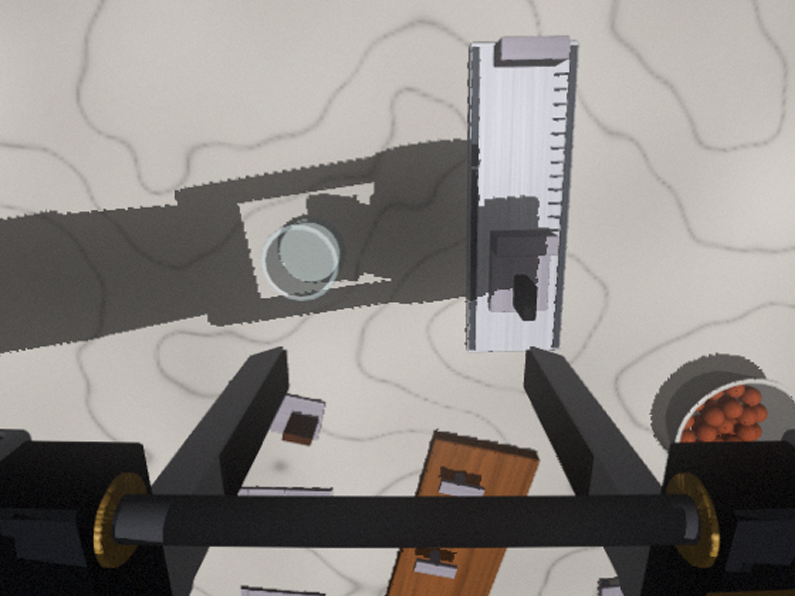

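```bash
python3 - <<'E'
from h import *
c=P('wrist'); k=1.42
C=[onz(c,np.array(p)/k,.012)[:2] for p in [(470,44),(578,41),(468,350),(559,350)]]
print(np.round(C,4)); print('mid far',(C[0]+C[1])/2,'mid near',(C[2]+C[3])/2, [np.linalg.norm(C[i]-C[j]) for i,j in ((0,1),(2,3),(0,2),(1,3))])
print('rim',onz(c,np.array((301,260))/k,.045),'foot',onz(c,np.array((308,252))/k,.003))
print('jawtop outer',[onz(c,np.array(p)/k,.042) for p in [(500,58),(570,56)]])
print('slid jaw top front',[onz(c,np.array(p)/k,.042) for p in [(490,232),(555,232)]],[onz(c,np.array(p)/k,.057) for p in [(519,276)]])
E
```

```text
[[0.5239 0.3556]
 [0.5973 0.3677]
 [0.5596 0.1317]
 [0.6333 0.1412]]
mid far [0.56063473 0.36166145] mid near [0.5964299  0.13643381] [np.float64(0.07442804155609943), np.float64(0.0742691363163835), np.float64(0.22672078688127198), np.float64(0.22938795133084622)]
rim [0.42607288 0.19718584 0.045     ] foot [0.42323269 0.19370093 0.003     ]
jawtop outer [array([0.54137135, 0.34416492, 0.042     ]), array([0.58544018, 0.35150878, 0.042     ])]
slid jaw top front [array([0.55447355, 0.23334297, 0.042     ]), array([0.59949052, 0.23932562, 0.042     ])] [array([0.57662828, 0.20832691, 0.057     ])]
```

The gauge measures consistently: bed 74 mm wide, fixed-jaw face at about (0.563,0.348), jaw gap about 112 mm. The ramekin is at about (0.4255,0.195). I'm going to grasp it now.

Call:
step_arm:
  targets:
    - {"dx": 0.6,"dy": -4,"dz": 0,"yaw": -0.02}
    - {"dx": 0.6,"dy": -7.5,"dz": 0,"yaw": -0.02}
    - {"dx": 0.6,"dy": -7.5,"dz": 3,"yaw": -0.02}
    - {"dx": 0.6,"dy": -7.5,"dz": 7,"yaw": -0.02}
    - {"dx": 0.6,"dy": -7.5,"dz": 11,"yaw": -0.02}
    - {"dx": 0.6,"dy": -7.5,"dz": 14,"yaw": -0.02}
    - {"dx": 0.6,"dy": -7.5,"dz": 17,"yaw": -0.02}
    - {"dx": 0.6,"dy": -7.5,"dz": 19,"yaw": -0.02}
    - {"dx": 0.6,"dy": -7.5,"dz": 19.8,"yaw": -0.02}
    - {"dx": 0.6,"dy": -7.5,"dz": 19.8,"yaw": -0.02}
    - {"dx": 0.6,"dy": -7.5,"dz": 19.8,"yaw": -0.02}

```text
clock: 4.22
position: [0.4254, 0.1963, 0.1054]
tool_rot: [[-0.149, 0.989, 0.001], [0.989, 0.149, 0.0], [0.0, 0.001, -1.0]]
ft_force: [0.5, 0.2, -0.6]
grip_width: 0.0941
finger_force: 0.0
```

Call:
step_arm:
  targets:
    - {"dx": 0}
    - {"dx": 0}
    - {"dx": 0}
    - {"dx": 0}
    - {"dx": 0}
    - {"dx": 0}
    - {"dx": 0}
    - {"dx": 0}
  claw: -0.1
  grip_force: 8

```text
validation failed for argument at $.ta...
```

Call:
step_arm:
  targets:
    - {"dx": 0,"dy": 0,"dz": 0,"yaw": 0}
    - {"dx": 0,"dy": 0,"dz": 0,"yaw": 0}
    - {"dx": 0,"dy": 0,"dz": 0,"yaw": 0}
    - {"dx": 0,"dy": 0,"dz": 0,"yaw": 0}
    - {"dx": 0,"dy": 0,"dz": 0,"yaw": 0}
    - {"dx": 0,"dy": 0,"dz": 0,"yaw": 0}
    - {"dx": 0,"dy": 0,"dz": 0,"yaw": 0}
    - {"dx": 0,"dy": 0,"dz": 0,"yaw": 0}
  claw: -0.1
  grip_force: 10

```text
clock: 4.88
position: [0.425, 0.1963, 0.105]
tool_rot: [[-0.149, 0.989, 0.0], [0.989, 0.149, 0.0], [0.0, 0.0, -1.0]]
ft_force: [-0.7, -0.5, 1.8]
grip_width: 0.0563
finger_force: 10.0
```

Call:
step_arm:
  targets:
    - {"dx": 0,"dy": 0,"dz": -3,"yaw": 0}
    - {"dx": 0,"dy": 0,"dz": -6,"yaw": 0}
    - {"dx": 2,"dy": 3,"dz": -6,"yaw": 0}
    - {"dx": 4,"dy": 6,"dz": -6,"yaw": 0}
    - {"dx": 6,"dy": 9,"dz": -6,"yaw": 0}
    - {"dx": 8,"dy": 12,"dz": -6,"yaw": 0}
    - {"dx": 9.5,"dy": 15,"dz": -6,"yaw": 0}
    - {"dx": 9.5,"dy": 16.1,"dz": -6,"yaw": 0}
    - {"dx": 9.5,"dy": 16.1,"dz": -6,"yaw": 0}
    - {"dx": 9.5,"dy": 16.1,"dz": -6,"yaw": 0}

```text
clock: 5.72
position: [0.5696, 0.314, 0.1631]
tool_rot: [[-0.149, 0.989, -0.003], [0.989, 0.149, -0.001], [-0.001, -0.003, -1.0]]
ft_force: [-0.3, 0.2, -2.0]
grip_width: 0.0564
finger_force: 10.0
```

```bash
python3 - <<'E'
from h import *
s=r.sense(); print(s['clock'],s['position'],s['ft_force'])
im=save('wrist','w3.png',s=1.42); c=P('wrist')
for l in ['ramekin_mid','gauge_seat','jaw_grip']:print(l,*[f"{a} {b} {p}" for a,b,p in find(l,'wrist',6,.3)],sep=' | ')
E
```

```text
5.7167 [0.56956869 0.31404448 0.16313012] [-0.27183038  0.18312452 -1.99576168]
ramekin_mid | 0.88 [0.5655 0.3113 0.0756] [279 270]
gauge_seat | 0.8 [0.5656 0.3144 0.0068] [282 222]
jaw_grip | 0.58 [0.5891 0.1895 0.0359] [288 393]
```

View pics/w3.png

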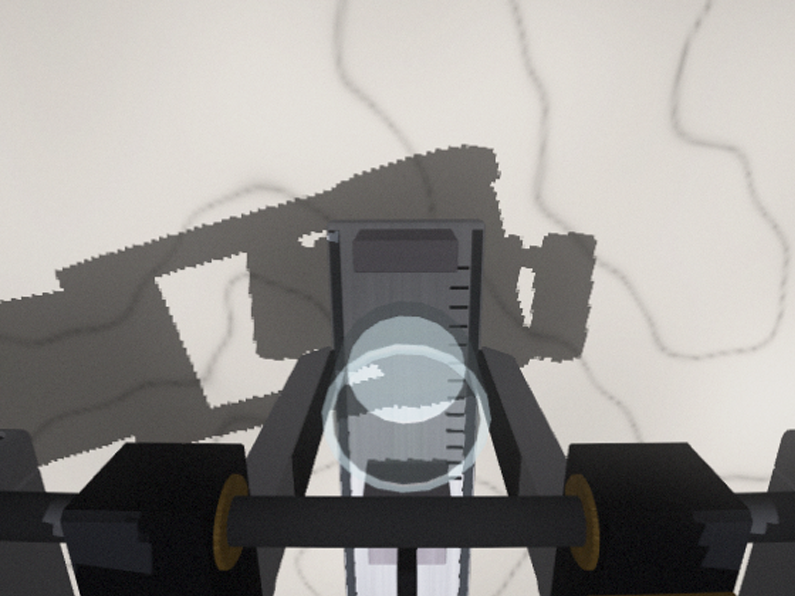

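```bash
python3 - <<'E'
from h import *
c=P('wrist');k=1.42
g=np.array([-.15,.989])
for n,p,z in [('jaw base',(405,272),.012),('jaw top',(405,238),.042),('far end',(406,221),.012),('foot',(406,370),.062),('rim',(406,418),.106)]:
    X=onz(c,np.array(p)/k,z); print(n,X, (X[:2]-r.sense()['position'][:2])@g, (X[:2]-r.sense()['position'][:2])@[.989,.15])
E
```

```text
jaw base [0.56446268 0.33834122 0.012     ] 0.02507249298149026 -0.0007188352639626999
jaw top [0.56126048 0.36021982 0.042     ] 0.04719075420420345 -0.0006040216519341826
far end [0.56122467 0.36293925 0.012     ] 0.049885641733181926 -0.00023152294890893977
foot [0.56927197 0.31034481 0.062     ] -0.003337351904512947 -0.00016191464710924128
rim [0.56871744 0.31442396 0.106     ] 0.0007801060177515209 -9.847095454784151e-05
```

Call:
step_arm:
  targets:
    - {"dx": 0,"dy": 0,"dz": 2,"yaw": 0}
    - {"dx": 0,"dy": 0,"dz": 3.5,"yaw": 0}
    - {"dx": 0,"dy": 0,"dz": 4.2,"yaw": 0}
    - {"dx": 0,"dy": 0,"dz": 4.5,"yaw": 0}
    - {"dx": 0,"dy": 0,"dz": 4.7,"yaw": 0}
    - {"dx": 0,"dy": 0,"dz": 4.8,"yaw": 0}
    - {"dx": 0,"dy": 0,"dz": 4.8,"yaw": 0}

```text
clock: 6.5
position: [0.5702, 0.3143, 0.1176]
tool_rot: [[-0.149, 0.989, 0.001], [0.989, 0.149, 0.001], [0.0, 0.002, -1.0]]
ft_force: [-0.2, 0.5, -1.8]
grip_width: 0.0562
finger_force: 10.0
```

Call:
step_arm:
  targets:
    - {"dx": 0,"dy": 0,"dz": 0.1,"yaw": 0}
    - {"dx": 0,"dy": 0,"dz": 0.2,"yaw": 0}
    - {"dx": 0,"dy": 0,"dz": 0.2,"yaw": 0}

```text
clock: 6.75
position: [0.5705, 0.3145, 0.1171]
tool_rot: [[-0.149, 0.989, 0.002], [0.989, 0.149, 0.001], [0.001, 0.002, -1.0]]
ft_force: [-2.0, -1.1, 4.7]
grip_width: 0.0567
finger_force: 10.0
```

Call:
step_arm:
  targets:
    - {"dx": 0,"dy": 0,"dz": 0,"yaw": 0}
    - {"dx": 0,"dy": 0,"dz": 0,"yaw": 0}
    - {"dx": 0,"dy": 0,"dz": 0,"yaw": 0}
    - {"dx": 0,"dy": 0,"dz": 0,"yaw": 0}
    - {"dx": 0,"dy": 0,"dz": -3,"yaw": 0}
    - {"dx": 0,"dy": 0,"dz": -6,"yaw": 0}
    - {"dx": 0,"dy": 0,"dz": -8,"yaw": 0}
    - {"dx": -6,"dy": 0,"dz": -10,"yaw": 0}
    - {"dx": -10,"dy": 0,"dz": -10,"yaw": 0}
    - {"dx": -12.5,"dy": 0,"dz": -10,"yaw": 0}
    - {"dx": -12.5,"dy": 0,"dz": -10,"yaw": 0}
    - {"dx": -12.5,"dy": 0,"dz": -10,"yaw": 0}
  claw: 0.6

```text
clock: 7.75
position: [0.5891, 0.1883, 0.2149]
tool_rot: [[-0.145, 0.989, 0.0], [0.989, 0.145, 0.0], [0.0, 0.001, -1.0]]
ft_force: [-0.1, 0.1, -0.4]
grip_width: 0.0751
finger_force: 0.0
```

```bash
python3 - <<'E'
from h import *
s=r.sense(); print(s['clock'],s['position'],s['ft_force'],s['grip_width'])
im=save('wrist','w4.png',s=1.42); c=P('wrist')
for l in ['ramekin_mid','gauge_seat','jaw_grip']:print(l,*[f"{a} {b} {p}" for a,b,p in find(l,'wrist',6,.3)],sep=' | ')
m=cut_out('jaw_grip','wrist')
for q in m[:2]:
  ys,xs=np.nonzero(q['pixels']);print(q['score'],xs.min(),xs.max(),ys.min(),ys.max())
E
```

```text
7.75 [0.5891111  0.18830663 0.21489901] [-0.08844795  0.08262385 -0.41276097] 0.07510246016598691
ramekin_mid | 0.81 [0.5649 0.3158 0.0314] [279  37]
gauge_seat | 0.65 [ 0.5861  0.2434 -0.0014] [293 142]
jaw_grip | 0.83 [0.5875 0.1935 0.0361] [286 213]
0.65 255 314 152 236
0.64 202 304 332 419
```

View pics/w4.png

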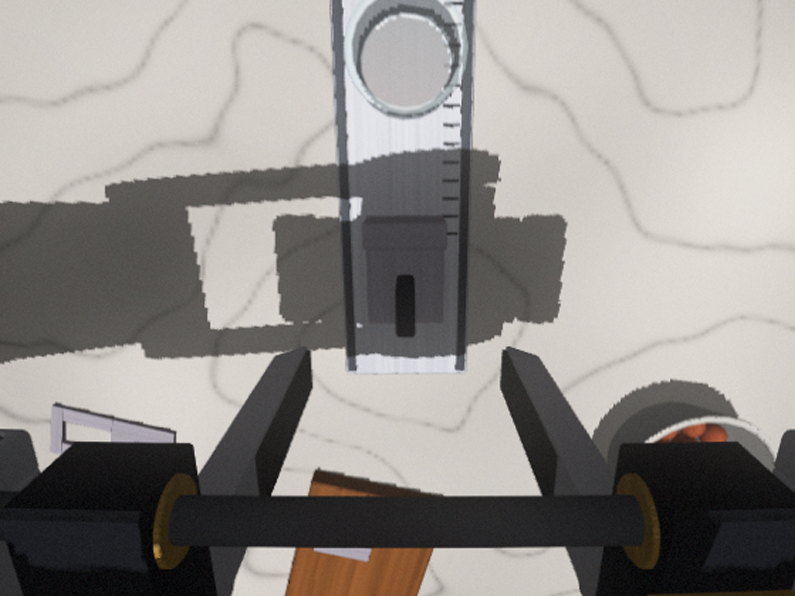

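```bash
python3 - <<'E'
from h import *
c=P('wrist');k=1.42; s=r.sense(); R=np.array(s['tool_rot'])
for p,z in [((405,275),.023),((405,337),.057),((404,213),.042),((404,248),.042)]:
    X=onz(c,np.array(p)/k,z); print(X, R.T@(X-s['position']))
E
```

```text
[0.5851845  0.20547353 0.023     ] [ 0.01364856 -0.00074523  0.19117838]
[0.58896857 0.18155544 0.057     ] [-0.01055523 -0.00065142  0.15717012]
[0.57906535 0.24245509 0.042     ] [ 0.05113666 -0.00121091  0.1721914 ]
[0.5817999  0.22455206 0.042     ] [ 0.03302599 -0.00121774  0.17218528]
```

Call:
step_arm:
  targets:
    - {"dx": 0.1,"dy": 0,"dz": 3.5,"yaw": 0}
    - {"dx": 0.1,"dy": 0,"dz": 6.5,"yaw": 0}
    - {"dx": 0.1,"dy": 0,"dz": 8.5,"yaw": 0}
    - {"dx": 0.1,"dy": 0,"dz": 9.2,"yaw": 0}
    - {"dx": 0.1,"dy": 0,"dz": 9.2,"yaw": 0}
    - {"dx": 0.1,"dy": 0,"dz": 9.2,"yaw": 0}

```text
clock: 8.5
position: [0.5886, 0.1925, 0.1232]
tool_rot: [[-0.151, 0.989, 0.001], [0.989, 0.151, 0.0], [0.0, 0.001, -1.0]]
ft_force: [-0.3, 0.5, 0.3]
grip_width: 0.0751
finger_force: 0.0
```

Call:
step_arm:
  targets:
    - {"dx": 0,"dy": 0,"dz": 0,"yaw": 0}
    - {"dx": 0,"dy": 0,"dz": 0,"yaw": 0}
    - {"dx": 0,"dy": 0,"dz": 0,"yaw": 0}
    - {"dx": 0,"dy": 0,"dz": 0,"yaw": 0}
    - {"dx": 0,"dy": 0,"dz": 0,"yaw": 0}
    - {"dx": 0,"dy": 0,"dz": 0,"yaw": 0}
    - {"dx": 0,"dy": 0,"dz": 0,"yaw": 0}
    - {"dx": 0,"dy": 0,"dz": 0,"yaw": 0}
    - {"dx": 0,"dy": 0,"dz": 0,"yaw": 0}
    - {"dx": 0,"dy": 0,"dz": 0,"yaw": 0}
    - {"dx": 0,"dy": 0,"dz": 0,"yaw": 0}
    - {"dx": 0,"dy": 0,"dz": 0,"yaw": 0}
  claw: -1
  grip_force: 15

```text
clock: 9.5
position: [0.5883, 0.1916, 0.1226]
tool_rot: [[-0.15, 0.989, -0.0], [0.989, 0.15, -0.0], [-0.0, -0.0, -1.0]]
ft_force: [-0.9, -0.6, -0.1]
grip_width: 0.0099
finger_force: 15.0
```

Call:
step_arm:
  targets:
    - {"dx": 1,"dy": 0,"dz": 0,"yaw": 0}
    - {"dx": 2,"dy": 0,"dz": 0,"yaw": 0}
    - {"dx": 3,"dy": 0,"dz": 0,"yaw": 0}
    - {"dx": 3.5,"dy": 0,"dz": 0,"yaw": 0}
    - {"dx": 4,"dy": 0,"dz": 0,"yaw": 0}
    - {"dx": 4.3,"dy": 0,"dz": 0,"yaw": 0}
    - {"dx": 4.3,"dy": 0,"dz": 0,"yaw": 0}

```text
clock: 10.08
position: [0.5815, 0.2354, 0.1226]
tool_rot: [[-0.151, 0.989, -0.001], [0.989, 0.151, 0.001], [0.001, -0.0, -1.0]]
ft_force: [-1.4, 0.1, 0.0]
grip_width: 0.0098
finger_force: 15.0
```

Call:
step_arm:
  targets:
    - {"dx": 0.2,"dy": 0,"dz": 0,"yaw": 0}
    - {"dx": 0.4,"dy": 0,"dz": 0,"yaw": 0}
    - {"dx": 0.6,"dy": 0,"dz": 0,"yaw": 0}
    - {"dx": 0.7,"dy": 0,"dz": 0,"yaw": 0}
    - {"dx": 0.8,"dy": 0,"dz": 0,"yaw": 0}

```text
clock: 10.5
position: [0.5806, 0.2419, 0.1226]
tool_rot: [[-0.149, 0.989, -0.001], [0.989, 0.149, -0.0], [-0.0, -0.001, -1.0]]
ft_force: [-2.7, -3.1, 1.8]
grip_width: 0.0102
finger_force: 15.0
```

Call:
step_arm:
  targets:
    - {"dx": 0.1,"dy": 0,"dz": 0,"yaw": 0}
    - {"dx": 0.2,"dy": 0,"dz": 0,"yaw": 0}

```text
clock: 10.67
position: [0.5803, 0.2437, 0.1226]
tool_rot: [[-0.149, 0.989, -0.001], [0.989, 0.149, -0.001], [-0.001, -0.001, -1.0]]
ft_force: [-2.7, -5.4, 1.4]
grip_width: 0.01
finger_force: 15.0
```

Call:
step_arm:
  targets:
    - {"dx": 0.1,"dy": 0,"dz": 0,"yaw": 0}
    - {"dx": 0.2,"dy": 0,"dz": 0,"yaw": 0}

```text
clock: 10.83
position: [0.58, 0.2456, 0.1226]
tool_rot: [[-0.149, 0.989, -0.001], [0.989, 0.149, -0.001], [-0.001, -0.001, -1.0]]
ft_force: [-3.1, -4.6, 1.9]
grip_width: 0.01
finger_force: 15.0
```

Call:
step_arm:
  targets:
    - {"dx": 0.05,"dy": 0,"dz": 0,"yaw": 0}
    - {"dx": 0.1,"dy": 0,"dz": 0,"yaw": 0}
    - {"dx": 0.15,"dy": 0,"dz": 0,"yaw": 0}

```text
clock: 11.08
position: [0.5798, 0.2471, 0.1226]
tool_rot: [[-0.149, 0.989, -0.001], [0.989, 0.149, -0.001], [-0.001, -0.001, -1.0]]
ft_force: [-2.2, -5.1, 2.6]
grip_width: 0.0101
finger_force: 15.0
```

Call:
step_arm:
  targets:
    - {"dx": 0.05,"dy": 0,"dz": 0,"yaw": 0}
    - {"dx": 0.1,"dy": 0,"dz": 0,"yaw": 0}

```text
clock: 11.25
position: [0.5796, 0.2481, 0.1227]
tool_rot: [[-0.149, 0.989, -0.001], [0.989, 0.149, -0.001], [-0.001, -0.001, -1.0]]
ft_force: [-2.3, -4.4, 2.0]
grip_width: 0.0102
finger_force: 15.0
```

Call:
step_arm:
  targets:
    - {"dx": 0.05,"dy": 0,"dz": 0,"yaw": 0}
    - {"dx": 0.1,"dy": 0,"dz": 0,"yaw": 0}

```text
clock: 11.42
position: [0.5794, 0.249, 0.1226]
tool_rot: [[-0.149, 0.989, -0.001], [0.989, 0.149, -0.001], [-0.001, -0.001, -1.0]]
ft_force: [-2.2, -6.1, 2.1]
grip_width: 0.0098
finger_force: 15.0
```

Call:
step_arm:
  targets:
    - {"dx": 0.05,"dy": 0,"dz": 0,"yaw": 0}
    - {"dx": 0.1,"dy": 0,"dz": 0,"yaw": 0}

```text
clock: 11.58
position: [0.5794, 0.2493, 0.1226]
tool_rot: [[-0.149, 0.989, -0.001], [0.989, 0.149, -0.003], [-0.003, -0.001, -1.0]]
ft_force: [-2.2, -7.6, 2.8]
grip_width: 0.0101
finger_force: 15.0
```

Call:
step_arm:
  targets:
    - {"dx": 0.05,"dy": 0,"dz": 0,"yaw": 0}
    - {"dx": 0.1,"dy": 0,"dz": 0,"yaw": 0}

```text
clock: 11.75
position: [0.5794, 0.2495, 0.1226]
tool_rot: [[-0.149, 0.989, -0.001], [0.989, 0.149, -0.004], [-0.004, -0.001, -1.0]]
ft_force: [-2.2, -9.0, 2.2]
grip_width: 0.0099
finger_force: 15.0
```

```bash
python3 - <<'E'
from h import *
im=save('wrist','w5.png',s=1.42); c=P('wrist'); s=r.sense(); print(s['position'],s['ft_force'])
for l in ['ramekin_mid','gauge_seat']:print(l,*[f"{a} {b} {p}" for a,b,p in find(l,'wrist',6,.3)],sep=' | ')
E
```

```text
[0.5794089  0.24949738 0.12260814] [-2.26049523 -8.24574252  2.70518043]
ramekin_mid | 0.6 [0.5649 0.3169 0.0332] [277 135]
gauge_seat
```

View pics/w5.png

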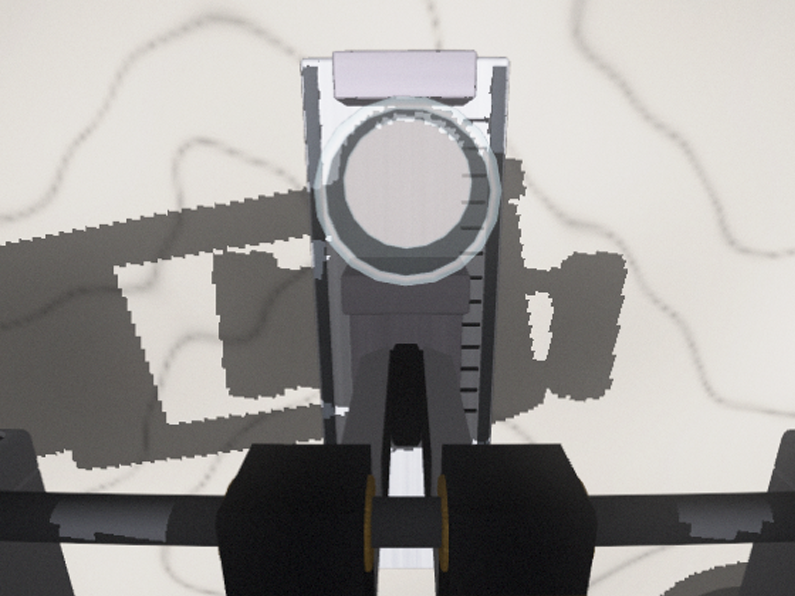

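The ramekin is centred and touches the fixed jaw. The sliding jaw has stalled at about 9 N, so I'm releasing and moving over to the plates.

Call:
step_arm:
  targets:
    - {"dx": 0,"dy": 0,"dz": 0,"yaw": 0}
    - {"dx": 0,"dy": 0,"dz": 0,"yaw": 0}
    - {"dx": 0,"dy": 0,"dz": 0,"yaw": 0}
    - {"dx": 0,"dy": 0,"dz": 0,"yaw": 0}
    - {"dx": 0,"dy": 0,"dz": -3,"yaw": 0}
    - {"dx": 0,"dy": 0,"dz": -7,"yaw": 0}
    - {"dx": 0,"dy": 0,"dz": -11,"yaw": 0}
    - {"dx": -3,"dy": -2,"dz": -14,"yaw": -0.12}
    - {"dx": -6,"dy": -4,"dz": -17,"yaw": -0.24}
    - {"dx": -9,"dy": -5,"dz": -18,"yaw": -0.36}
    - {"dx": -12,"dy": -7,"dz": -18,"yaw": -0.48}
    - {"dx": -15,"dy": -9,"dz": -18,"yaw": -0.6}
    - {"dx": -18,"dy": -10,"dz": -18,"yaw": -0.72}
    - {"dx": -19.6,"dy": -11,"dz": -18,"yaw": -0.84}
    - {"dx": -19.6,"dy": -11,"dz": -18,"yaw": -0.96}
    - {"dx": -19.6,"dy": -11,"dz": -18,"yaw": -1.08}
    - {"dx": -19.6,"dy": -11,"dz": -18,"yaw": -1.2}
    - {"dx": -19.6,"dy": -11,"dz": -18,"yaw": -1.32}
    - {"dx": -19.6,"dy": -11,"dz": -18,"yaw": -1.32}
    - {"dx": -19.6,"dy": -11,"dz": -18,"yaw": -1.32}
  claw: -0.2

```text
clock: 13.57
position: [0.5, 0.0415, 0.3029]
tool_rot: [[-0.995, 0.103, 0.001], [0.103, 0.995, 0.0], [-0.001, 0.001, -1.0]]
ft_force: [-0.3, -0.0, 0.5]
grip_width: 0.0376
finger_force: 0.0
```

```bash
python3 - <<'E'
from h import *
im=save('wrist','w6.png',s=1.42); c=P('wrist'); s=r.sense(); print(s['clock'],s['position'],np.round(s['tool_rot'],3).tolist(),s['joint_positions'],s['ft_force'])
for l in ['stud0','plate0_eye','plate0_grip','plate1_eye','plate1_grip']:print(l,*[f"{a} {b} {p}" for a,b,p in find(l,'wrist',6,.3)],sep=' | ')
E
```

```text
13.6167 [0.49999491 0.04144791 0.30280368] [[-0.995, 0.103, 0.001], [0.103, 0.995, 0.0], [-0.001, 0.0, -1.0]] [-3.05311672e-02 -2.11675740e-02  1.48203601e+00  3.63815974e-04
  1.68005541e+00 -1.49796059e+00] [0.29169514 0.52674825 0.1759121 ]
stud0 | 0.93 [ 0.544  -0.2555  0.0176] [ 36 248] | 0.89 [ 0.5628 -0.0789  0.0143] [188 248] | 0.66 [0.571  0.0112 0.0118] [266 246] | 0.65 [ 0.5517 -0.1626  0.0156] [115 246]
plate0_eye | 0.85 [ 0.3788  0.0522 -0.0046] [285  66]
plate0_grip | 0.68 [0.4311 0.0474 0.026 ] [285 119]
plate1_eye | 0.82 [ 4.005e-01 -5.410e-02 -3.000e-04] [187  99]
plate1_grip | 0.62 [ 0.4499 -0.0484  0.0235] [195 148]
```

View pics/w6.png

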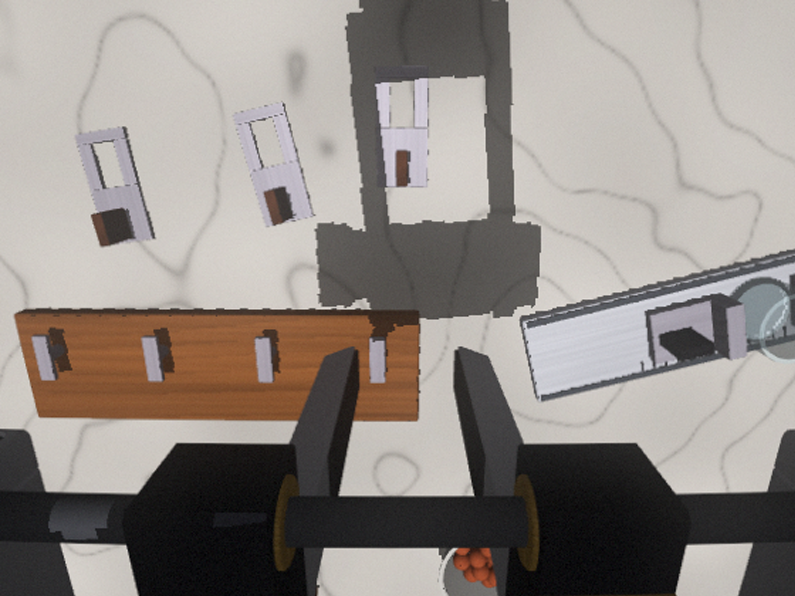

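The picture shows the board from (15,312) to (420,418), with stud heads at (44,358), (152,358), (265,358) and (378,360). Plate A is at (402,125), B at (275,165) and C at (115,185). The ramekin is held in the gauge at the right. I'll measure from these corners.

```bash
cat >> h.py <<'E'
K=1.42
def plate(c,q):  # corners barL,barR,finL,finR in scaled px, top z=.004
    X=np.array([onz(c,np.array(p)/K,.004)[:2] for p in q]); b=(X[0]+X[1])/2; f=(X[2]+X[3])/2
    d=f-b; L=np.linalg.norm(d); u=d/L; m=(b+f)/2
    print('len %.1f w %.1f %.1f ang %.3f'%(L*1e3,np.linalg.norm(X[0]-X[1])*1e3,np.linalg.norm(X[2]-X[3])*1e3,np.arctan2(u[1],u[0])),'eye',np.round(m-u*.0175,4),'fin',np.round(m+u*.0275,4))
E
python3 - <<'E'
from h import *
c=P('wrist')
plate(c,[(375,67),(428,66),(377,186),(427,187)])
plate(c,[(235,114),(283,102),(267,226),(314,214)])
plate(c,[(77,137),(124,127),(106,247),(154,238)])
for p in [(378,360),(262,359),(151,359),(42,359)]: print(onz(c,np.array(p)/K,.034))
print([onz(c,np.array(p)/K,.015) for p in [(420,311),(418,419),(15,312),(38,417)]])
E
```

```text
len 83.8 w 37.6 37.6 ang -0.099 eye [0.3853 0.0493] fin [0.43   0.0449]
len 83.4 w 36.5 38.0 ang 0.115 eye [ 0.4019 -0.0512] fin [ 0.4466 -0.046 ]
len 83.8 w 37.6 40.4 ang 0.016 eye [ 0.4054 -0.1746] fin [ 0.4504 -0.1739]
[0.57024808 0.01213942 0.034     ]
[ 0.56058903 -0.07675561  0.034     ]
[ 0.55222315 -0.16334261  0.034     ]
[ 0.54399174 -0.25096533  0.034     ]
[array([0.54037342, 0.04783185, 0.015     ]), array([0.63582391, 0.03729975, 0.015     ]), array([ 0.50873799, -0.27684528,  0.015     ]), array([ 0.6036225 , -0.28870376,  0.015     ])]
```

Call:
step_arm:
  targets:
    - {"dx": 4,"dy": -0.4,"dz": 0,"yaw": 0}
    - {"dx": 7,"dy": -0.4,"dz": 1,"yaw": 0}
    - {"dx": 7,"dy": -0.4,"dz": 5,"yaw": 0}
    - {"dx": 7,"dy": -0.4,"dz": 9,"yaw": 0}
    - {"dx": 7,"dy": -0.4,"dz": 12,"yaw": 0}
    - {"dx": 7,"dy": -0.4,"dz": 15,"yaw": 0}
    - {"dx": 7,"dy": -0.4,"dz": 17.5,"yaw": 0}
    - {"dx": 7,"dy": -0.4,"dz": 19,"yaw": 0}
    - {"dx": 7,"dy": -0.4,"dz": 19.8,"yaw": 0}
    - {"dx": 7,"dy": -0.4,"dz": 19.8,"yaw": 0}
    - {"dx": 7,"dy": -0.4,"dz": 19.8,"yaw": 0}

```text
clock: 14.78
position: [0.4303, 0.0442, 0.1052]
tool_rot: [[-0.995, 0.101, 0.001], [0.101, 0.995, -0.0], [-0.001, 0.0, -1.0]]
ft_force: [0.1, 0.1, 0.5]
grip_width: 0.0376
finger_force: 0.0
```

Call:
step_arm:
  targets:
    - {"dx": 0,"dy": 0,"dz": 0,"yaw": 0}
    - {"dx": 0,"dy": 0,"dz": 0,"yaw": 0}
    - {"dx": 0,"dy": 0,"dz": 0,"yaw": 0}
    - {"dx": 0,"dy": 0,"dz": 0,"yaw": 0}
    - {"dx": 0,"dy": 0,"dz": 0,"yaw": 0}
    - {"dx": 0,"dy": 0,"dz": 0,"yaw": 0}
    - {"dx": 0,"dy": 0,"dz": 0,"yaw": 0}
    - {"dx": 0,"dy": 0,"dz": 0,"yaw": 0}
  claw: -1
  grip_force: 3

```text
clock: 15.45
position: [0.4302, 0.0443, 0.1053]
tool_rot: [[-0.995, 0.101, 0.001], [0.101, 0.995, 0.0], [-0.001, 0.0, -1.0]]
ft_force: [0.1, 1.3, 3.1]
grip_width: 0.008
finger_force: 3.0
```

Call:
step_arm:
  targets:
    - {"dx": 0,"dy": 0,"dz": -2,"yaw": 0}
    - {"dx": 0,"dy": 0,"dz": -4,"yaw": 0}
    - {"dx": 0,"dy": 0,"dz": -6,"yaw": 0}
    - {"dx": 0,"dy": 0,"dz": -8,"yaw": 0}
    - {"dx": 0,"dy": 0,"dz": -8,"yaw": 0}
    - {"dx": 0,"dy": 0,"dz": -8,"yaw": 0}

```text
clock: 15.95
position: [0.4302, 0.0442, 0.1849]
tool_rot: [[-0.995, 0.101, 0.002], [0.101, 0.995, -0.0], [-0.002, -0.0, -1.0]]
ft_force: [0.4, 0.8, -1.3]
grip_width: 0.0079
finger_force: 3.0
```

```bash
python3 - <<'E'
from h import *
im=save('side','s2.png',(180,120,440,320),3); c=P('wrist'); s=r.sense(); print(s['clock'],s['position'],s['ft_force'],s['ft_torque'])
for cam in ('wrist','side'):
  if cam=='wrist': read_camera('wrist')
  for l in ['plate0_eye','plate0_grip']:print(l,*[f"{a} {b} {p}" for a,b,p in find(l,cam,6,.3)],sep=' | ')
E
```

```text
16.0 [0.42940856 0.04419911 0.18364229] [-0.36959073 -0.01065986 -1.67527209] [ 0.10719099 -0.11803898 -0.02724164]
plate0_eye
plate0_grip | 0.66 [0.4296 0.0472 0.1044] [293 278]
plate0_eye | 0.72 [0.5725 0.3197 0.0339] [247 169] | 0.7 [0.3848 0.0462 0.0768] [239 205]
plate0_grip | 0.74 [0.4288 0.044  0.1059] [253 190] | 0.56 [0.5664 0.3177 0.0139] [246 175]
```

View pics/s2.png

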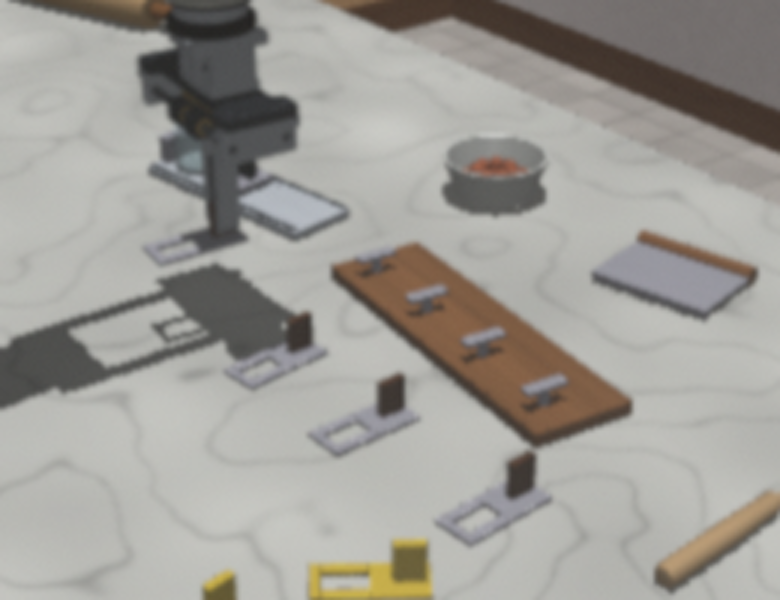

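The plate stays level in the grip, so it pivots only with friction. I'll tilt it by hooking its -x end under a stud head from the +x side and lifting with a light grip.

Call:
step_arm:
  targets:
    - {"dx": -3,"dy": 0,"dz": 0,"yaw": 0}
    - {"dx": -6,"dy": 0,"dz": 0,"yaw": 0}
    - {"dx": -9,"dy": 0,"dz": 0,"yaw": 0}
    - {"dx": -12,"dy": 0,"dz": 0,"yaw": 0}
    - {"dx": -15,"dy": -0.5,"dz": 0,"yaw": 0}
    - {"dx": -18,"dy": -0.5,"dz": 0,"yaw": 0}
    - {"dx": -21,"dy": -0.5,"dz": 0,"yaw": 0}
    - {"dx": -23.7,"dy": -0.5,"dz": 0,"yaw": 0}
    - {"dx": -23.7,"dy": -0.5,"dz": 2,"yaw": 0}
    - {"dx": -23.7,"dy": -0.5,"dz": 4,"yaw": 0}
    - {"dx": -23.7,"dy": -0.5,"dz": 5.5,"yaw": 0}
    - {"dx": -23.7,"dy": -0.5,"dz": 6.1,"yaw": 0}
    - {"dx": -23.7,"dy": -0.5,"dz": 6.1,"yaw": 0}
    - {"dx": -23.7,"dy": -0.5,"dz": 6.1,"yaw": 0}

```text
clock: 17.42
position: [0.665, 0.0154, 0.1234]
tool_rot: [[-0.995, 0.101, -0.001], [0.101, 0.995, 0.0], [0.001, -0.0, -1.0]]
ft_force: [0.3, -0.6, -0.8]
grip_width: 0.0081
finger_force: 3.0
```

```bash
python3 - <<'E'
from h import *
im=save('wrist','w7.png',s=1.42); c=P('wrist'); s=r.sense(); print(s['clock'],s['position'],s['ft_force'])
for cam in ('wrist',):
  for l in ['plate0_eye','stud0']:print(l,*[f"{a} {b} {p}" for a,b,p in find(l,cam,6,.3)],sep=' | ')
E
```

```text
17.4667 [0.66538735 0.01545955 0.12441737] [-0.24646133  0.59615129 -1.92078756]
plate0_eye
stud0 | 0.93 [ 0.5666 -0.0769  0.0184] [91 94] | 0.58 [0.5739 0.0124 0.0174] [263  90]
```

View pics/w7.png

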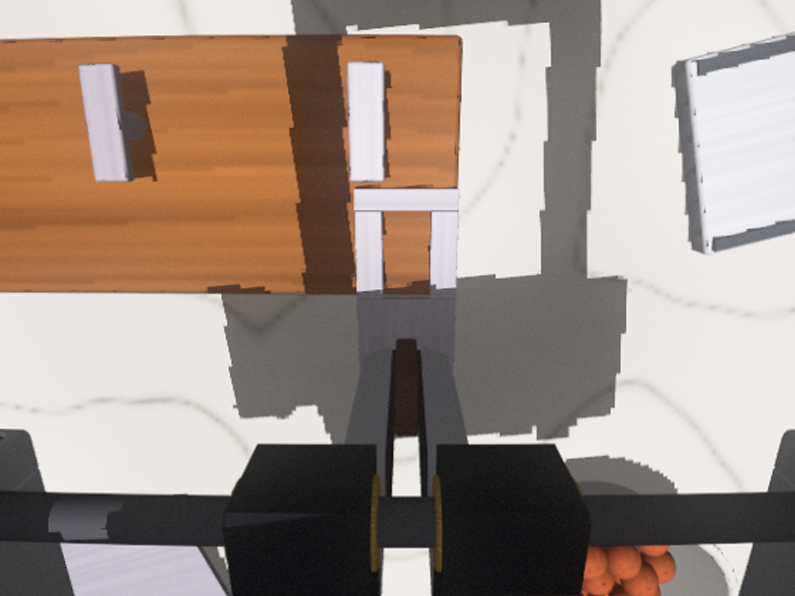

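The plate is level at the +x side of stud 3, with its left rail (356-383) lined up with the head (348-384). The plate end is at row 188 and the head end at row 181.

```bash
cat >> h.py <<'E'
U=np.array([.995,-.0995]);V=np.array([.0995,.995])
def bd(c,p,z,o): X=onz(c,np.array(p)/K,z)[:2]-np.array(o); return np.round([X@U*1e3,X@V*1e3],1)
E
python3 - <<'E'
from h import *
c=P('wrist'); o=(.5703,.0121)
for n,p,z in [('head near L',(350,181),.034),('head near R',(384,181),.034),('head far L',(348,62),.034),('head far R',(383,62),.034),('bar end L',(355,188),.0225),('bar end R',(459,188),.0225),('stud2 near L',(97,182),.034),('stud2 far',(79,65),.034),('stud2 far R',(117,65),.034)]: print(n,bd(c,p,z,o))
print(r.sense()['position'])
E
```

```text
head near L [21.7 -6.7]
head near R [21.7  4.9]
head far L [-15.8  -6.2]
head far R [-15.7   5. ]
bar end L [24.9 -6.2]
bar end R [25.  31.7]
stud2 near L [ 21.4 -94.2]
stud2 far [-16.1 -94.1]
stud2 far R [-15.8 -81.4]
[0.66569492 0.01544639 0.12525417]
```

Call:
step_arm:
  targets:
    - {"dx": 0.6,"dy": 0,"dz": 0,"yaw": 0}
    - {"dx": 1.1,"dy": 0,"dz": 0,"yaw": 0}
    - {"dx": 1.1,"dy": 0,"dz": -0.5,"yaw": 0}
    - {"dx": 1.3,"dy": 0,"dz": -1.1,"yaw": 0}
    - {"dx": 1.6,"dy": 0,"dz": -1.7,"yaw": 0}
    - {"dx": 1.9,"dy": 0,"dz": -2.2,"yaw": 0}
    - {"dx": 2.3,"dy": 0,"dz": -2.8,"yaw": 0}
    - {"dx": 2.7,"dy": 0,"dz": -3.2,"yaw": 0}
    - {"dx": 3.2,"dy": 0,"dz": -3.7,"yaw": 0}
    - {"dx": 3.7,"dy": 0,"dz": -4.1,"yaw": 0}
    - {"dx": 4,"dy": 0,"dz": -4.4,"yaw": 0}
    - {"dx": 4,"dy": 0,"dz": -4.4,"yaw": 0}

```text
clock: 18.57
position: [0.6248, 0.0196, 0.1686]
tool_rot: [[-0.995, 0.101, 0.001], [0.101, 0.995, -0.0], [-0.001, 0.0, -1.0]]
ft_force: [1.3, 0.8, -1.0]
grip_width: 0.008
finger_force: 3.0
```

```bash
python3 - <<'E'
from h import *
im=save('side','s3.png',(250,150,400,262),5); s=r.sense(); print(s['clock'],s['position'],s['ft_force'],s['grip_width'])
c=P('side')
for l in ['plate0_eye','plate0_grip']:print(l,*[f"{a} {b} {p}" for a,b,p in find(l,'side',6,.3)],sep=' | ')
E
```

```text
18.6167 [0.62505693 0.01950266 0.16817313] [ 0.20838411 -0.61071724 -0.44373144] 0.007810048303255611
plate0_eye | 0.75 [0.6073 0.0211 0.0343] [313 199]
plate0_grip | 0.64 [0.6251 0.0186 0.0874] [318 181]
```

View pics/s3.png

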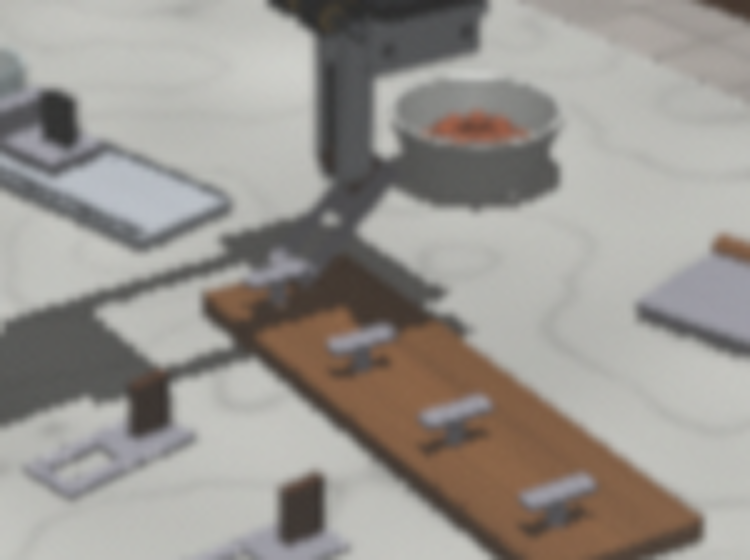

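The plate is tilted steeply with its -x end down. I'll firm the grip, unhook it and stage it above stud 3 to check the angle.

Call:
step_arm:
  targets:
    - {"dx": 0,"dy": 0,"dz": 0,"yaw": 0}
    - {"dx": -1,"dy": 0,"dz": 0.3,"yaw": 0}
    - {"dx": -2,"dy": 0,"dz": 0.3,"yaw": 0}
    - {"dx": -2,"dy": 0,"dz": -2,"yaw": 0}
    - {"dx": -2,"dy": 0,"dz": -4.5,"yaw": 0}
    - {"dx": 0,"dy": -0.7,"dz": -4.5,"yaw": 0}
    - {"dx": 2,"dy": -1.4,"dz": -4.5,"yaw": 0}
    - {"dx": 4.5,"dy": -1.4,"dz": -4.5,"yaw": 0}
    - {"dx": 4.5,"dy": -1.4,"dz": -4.5,"yaw": 0}
    - {"dx": 4.5,"dy": -1.4,"dz": -4.5,"yaw": 0}
  grip_force: 25

```text
clock: 19.55
position: [0.579, 0.01, 0.2124]
tool_rot: [[-0.995, 0.101, 0.0], [0.101, 0.995, 0.0], [-0.0, 0.0, -1.0]]
ft_force: [0.4, -0.8, -0.1]
grip_width: 0.0081
finger_force: 25.0
```

```bash
python3 - <<'E'
from h import *
im=save('wrist','w8.png',s=1.42); s=r.sense(); print(s['clock'],s['position'],s['ft_force'],s['grip_width'])
for l in ['plate0_eye','plate0_grip','stud0']:print(l,*[f"{a} {b} {p}" for a,b,p in find(l,'wrist',6,.3)],sep=' | ')
read_camera('side')
for l in ['plate0_eye','plate0_grip']:print(l,*[f"{a} {b} {p}" for a,b,p in find(l,'side',6,.3)],sep=' | ')
E
```

```text
19.6 [0.57980697 0.00995672 0.21267209] [ 0.75737725 -0.18226171 -1.02583464] 0.0077680411052767
plate0_eye | 0.77 [0.5569 0.0102 0.0809] [283 204]
plate0_grip | 0.84 [0.5834 0.0108 0.13  ] [289 278]
stud0 | 0.92 [ 0.5555 -0.164   0.0154] [ 77 200] | 0.9 [ 0.5661 -0.078   0.0154] [180 202] | 0.8 [0.5735 0.0117 0.0149] [288 200]
plate0_eye | 0.51 [0.5636 0.0101 0.0803] [302 190]
plate0_grip | 0.53 [0.5799 0.0121 0.1309] [307 171]
```

View pics/w8.png

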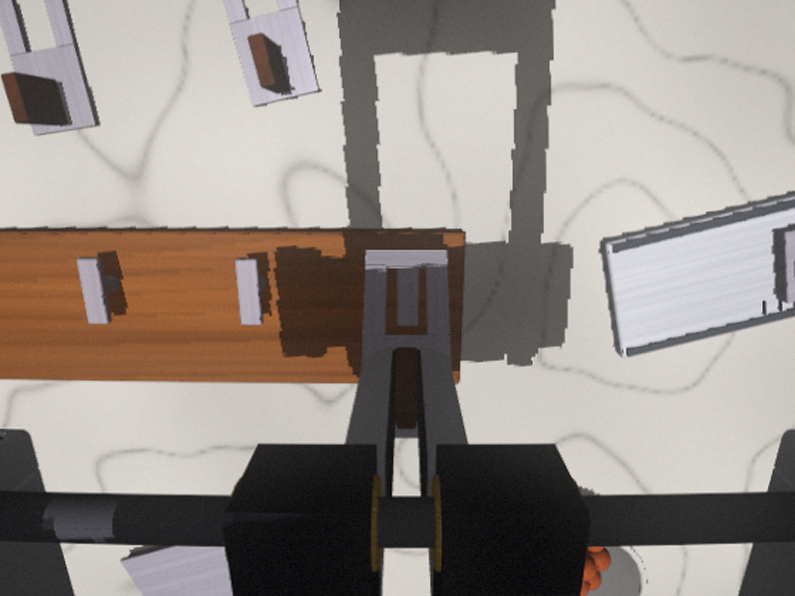

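```bash
cat >> h.py <<'E'
from scipy.optimize import least_squares
def tiltfit(obs,h=.0266):
    # obs: list of (x,y,zaboveunderside,(col,row)scaled) in plate coords; theta -x end down
    c=P('wrist'); s=r.sense(); G=np.array(s['position'])+.0784*np.array(s['tool_rot'])[:,2]
    R=np.array(s['tool_rot']); bx=-R[:,0]; by=R[:,1]; up=np.array([0,0,1.])
    def W(t,a,b,hh,x,y,z):
        px=bx*np.cos(t)+up*np.sin(t); pz=-bx*np.sin(t)+up*np.cos(t)
        return G+px*(x-.045+a)+by*(y+b)+pz*(z-hh)
    f=lambda q:np.concatenate([(proj(c,W(q[0],q[1],q[2],h+q[3],x,y,z))*K-p) for x,y,z,p in obs]+[[q[1]/.001,q[3]/.001]])
    q=least_squares(f,[.6,0,0,0]); print('tilt deg %.1f a %.4f b %.4f dh %.4f'%(np.degrees(q.x[0]),*q.x[1:]),np.round(q.fun,1))
    t,a,b,dh=q.x
    L=lambda x,z: np.round((np.array([(x-.045+a)*np.cos(t)-(z-h-dh)*np.sin(t),(x-.045+a)*np.sin(t)+(z-h-dh)*np.cos(t)])*1e3),1)
    print('rel G(x,z): end bot',L(-.025,0),'end top',L(-.025,.004),'inner top',L(-.017,.004),'inner bot',L(-.017,0),'eye+x bot',L(.017,0),'eye+x top',L(.017,.004))
E
python3 - <<'E'
from h import *
tiltfit([(-.025,-.019,.004,(365,250)),(-.025,.019,.004,(447,250)),(-.017,-.009,.004,(387,267)),(-.017,.009,.004,(425,267)),(.017,-.009,.004,(386,334)),(.017,.009,.004,(425,334))])
c=P('wrist')
for p in [(91,290),(249,291)]: print(bd(c,p,.034,(.5733,.0111)))
E
```

```text
tilt deg 42.7 a -0.0027 b -0.0006 dh -0.0000 [-0.2  0.5 -0.1  0.5 -0.9 -1.4  0.6 -1.4 -1.4  1.4  1.9  1.4 -2.7 -0. ]
rel G(x,z): end bot [-35.5 -68.9] end top [-38.2 -65.9] inner top [-32.3 -60.5] inner bot [-29.6 -63.4] eye+x bot [ -4.6 -40.4] eye+x top [ -7.3 -37.5]
[  -2.6 -175.5]
[ -2.  -86.9]
```

Tilt is 42.7°. Now I'm threading: descend with the bar just past the head's -x end, then slide it under the head.

Call:
step_arm:
  targets:
    - {"dx": 0.4,"dy": 0.1,"dz": 0,"yaw": 0}
    - {"dx": 0.4,"dy": 0.1,"dz": 2,"yaw": 0}
    - {"dx": 0.4,"dy": 0.1,"dz": 3.5,"yaw": 0}
    - {"dx": 0.4,"dy": 0.1,"dz": 4.3,"yaw": 0}
    - {"dx": 0.4,"dy": 0.1,"dz": 4.8,"yaw": 0}
    - {"dx": 0.4,"dy": 0.1,"dz": 4.8,"yaw": 0}
    - {"dx": 0.4,"dy": 0.1,"dz": 4.8,"yaw": 0}

```text
clock: 20.48
position: [0.5755, 0.0115, 0.1651]
tool_rot: [[-0.995, 0.101, 0.001], [0.101, 0.995, -0.0], [-0.001, -0.0, -1.0]]
ft_force: [0.2, -0.6, -0.6]
grip_width: 0.0078
finger_force: 25.0
```

```bash
python3 - <<'E'
from h import *
im=save('wrist','w9.png',(180,60,400,260),3); s=r.sense(); print(s['clock'],s['position'],s['ft_force'],s['grip_width'])
E
```

```text
20.5333 [0.57574331 0.01142445 0.16562077] [-0.72913278  0.09634687 -0.15865606] 0.008068825878626456
```

View pics/w9.png

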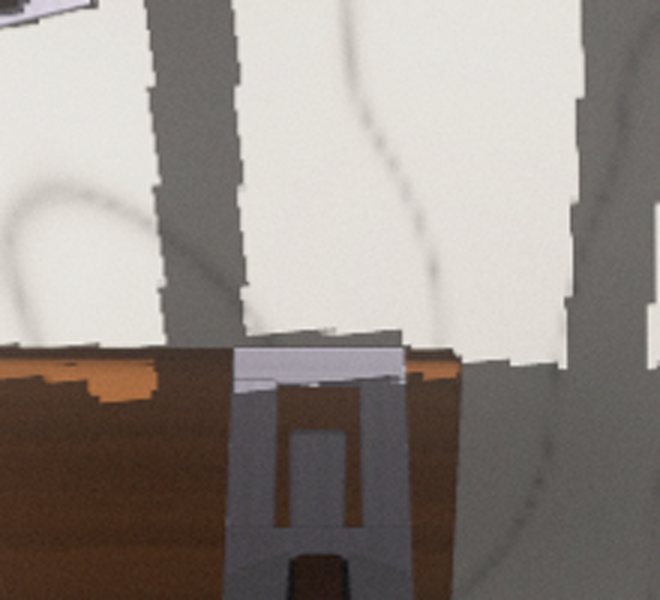

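The picture shows the head (288-345) centred in the eye (276-360), with the bar's inner edge (row 385) clear of the head end (row 430). That is threaded correctly. It was also my 14th picture, so from here I rely on numbers.

```bash
python3 - <<'E'
from h import *
c=P('wrist'); s=r.sense(); o=s['position'][:2]
f=lambda x,y:np.array((180+x/3,60+y/3))*K
print('head end top',bd(c,f(316,430),.034,o),'inner top',bd(c,f(316,385),.0265,o), 'sides',bd(c,f(288,430),.034,o),bd(c,f(345,430),.034,o))
E
```

```text
head end top [-23.2  -0.8] inner top [-31.1  -0.8] sides [-23.2  -6.7] [-23.2   5.3]
```

Call:
step_arm:
  targets:
    - {"dx": -0.6,"dy": 0,"dz": 0,"yaw": 0}
    - {"dx": -1.2,"dy": 0,"dz": 0,"yaw": 0}
    - {"dx": -1.7,"dy": 0,"dz": 0,"yaw": 0}
    - {"dx": -1.8,"dy": 0,"dz": 0.1,"yaw": 0}
    - {"dx": -1.8,"dy": 0,"dz": 0.2,"yaw": 0}
    - {"dx": -1.8,"dy": 0,"dz": 0.2,"yaw": 0}

```text
clock: 21.03
position: [0.5936, 0.0096, 0.1628]
tool_rot: [[-0.995, 0.101, 0.001], [0.101, 0.995, -0.0], [-0.001, -0.0, -1.0]]
ft_force: [0.4, -0.3, -0.6]
grip_width: 0.0077
finger_force: 25.0
```

Call:
step_arm:
  targets:
    - {"dx": 0,"dy": 0,"dz": 0,"yaw": 0}
    - {"dx": -0.45,"dy": 0,"dz": 0.3,"yaw": 0}
    - {"dx": -0.9,"dy": 0,"dz": 0.6,"yaw": 0}
    - {"dx": -1.4,"dy": 0,"dz": 1,"yaw": 0}
    - {"dx": -1.9,"dy": 0,"dz": 1.5,"yaw": 0}
    - {"dx": -2.4,"dy": 0,"dz": 2,"yaw": 0}
    - {"dx": -2.8,"dy": 0,"dz": 2.5,"yaw": 0}
  grip_force: 3

```text
clock: 21.62
position: [0.6214, 0.0068, 0.1366]
tool_rot: [[-0.995, 0.101, -0.001], [0.101, 0.995, 0.0], [0.001, 0.0, -1.0]]
ft_force: [0.2, 1.0, 0.3]
grip_width: 0.0077
finger_force: 3.0
```

```bash
python3 - <<'E'
from h import *
read_camera('wrist');read_camera('side'); s=r.sense(); print(s['clock'],s['position'],s['ft_force'],s['grip_width'])
for cam in ('wrist','side'):
  for l in ['plate0_eye','plate0_grip']:print(l,*[f"{a} {b} {p}" for a,b,p in find(l,cam,6,.3)],sep=' | ')
E
```

```text
21.7167 [0.62107406 0.00672469 0.13585667] [ 0.47494273  0.58502726 -0.96146956] 0.008164074902495561
plate0_eye
plate0_grip | 0.72 [0.6208 0.0084 0.0541] [290 273]
plate0_eye | 0.56 [0.5813 0.0115 0.0187] [307 208]
plate0_grip | 0.69 [ 0.4036 -0.1776  0.0013] [295 265] | 0.47 [ 0.4025 -0.0571  0.0022] [267 244]
```

The plate is following (tilt is about 15°). Finishing the lowering.

Call:
step_arm:
  targets:
    - {"dx": -0.35,"dy": 0,"dz": 0.55,"yaw": 0}
    - {"dx": -0.7,"dy": 0,"dz": 1.1,"yaw": 0}
    - {"dx": -0.9,"dy": 0,"dz": 1.5,"yaw": 0}
    - {"dx": -0.9,"dy": 0,"dz": 1.7,"yaw": 0}
    - {"dx": -0.9,"dy": 0,"dz": 1.8,"yaw": 0}
    - {"dx": -0.9,"dy": 0,"dz": 1.8,"yaw": 0}

```text
clock: 22.42
position: [0.6306, 0.0059, 0.1203]
tool_rot: [[-0.995, 0.101, 0.002], [0.101, 0.995, -0.0], [-0.002, 0.0, -1.0]]
ft_force: [1.2, -0.0, 1.9]
grip_width: 0.0081
finger_force: 3.0
```

Call:
step_arm:
  targets:
    - {"dx": 0,"dy": 0,"dz": 0,"yaw": 0}
    - {"dx": 0.4,"dy": 0,"dz": 0,"yaw": 0}
    - {"dx": 0.8,"dy": 0,"dz": 0,"yaw": 0}
    - {"dx": 1.1,"dy": 0,"dz": 0,"yaw": 0}
    - {"dx": 1.1,"dy": 0,"dz": 0,"yaw": 0}
  grip_force: 6

```text
clock: 22.83
position: [0.6185, 0.0071, 0.1202]
tool_rot: [[-0.995, 0.101, 0.0], [0.101, 0.995, -0.0], [-0.0, -0.0, -1.0]]
ft_force: [-0.0, 0.5, 5.5]
grip_width: 0.0083
finger_force: 6.0
```

Call:
step_arm:
  targets:
    - {"dx": 0,"dy": 0,"dz": 0,"yaw": 0}
    - {"dx": 0,"dy": 0,"dz": 0,"yaw": 0}
    - {"dx": 0,"dy": 0,"dz": 0,"yaw": 0}
    - {"dx": 0,"dy": 0,"dz": -3,"yaw": 0}
    - {"dx": 0,"dy": 0,"dz": -6,"yaw": 0}
    - {"dx": 0,"dy": 0,"dz": -10,"yaw": 0}
    - {"dx": 3,"dy": -1,"dz": -13,"yaw": 0}
    - {"dx": 6,"dy": -3,"dz": -16,"yaw": 0}
    - {"dx": 9,"dy": -5,"dz": -18,"yaw": 0}
    - {"dx": 12,"dy": -7.5,"dz": -18,"yaw": 0}
    - {"dx": 12,"dy": -7.5,"dz": -18,"yaw": 0}
    - {"dx": 12,"dy": -7.5,"dz": -18,"yaw": 0}
  claw: -0.3

```text
clock: 23.83
position: [0.4908, -0.0563, 0.3002]
tool_rot: [[-0.995, 0.103, 0.001], [0.103, 0.995, -0.0], [-0.001, -0.0, -1.0]]
ft_force: [-0.3, 0.1, 0.2]
grip_width: 0.0326
finger_force: 0.0
```

```bash
python3 - <<'E'
from h import *
read_camera('wrist');read_camera('side'); s=r.sense(); print(s['clock'],s['position'],np.round(s['tool_rot'],3).tolist(),s['grip_width'])
for cam in ('wrist','side'):
  for l in ['plate0_eye','plate0_grip','stud0']:print(cam,l,*[f"{a} {b} {p}" for a,b,p in find(l,cam,8,.3)],sep=' | ')
im=read_camera('wrist'); np.save('w10.npy',im)
E
```

```text
23.9333 [ 0.49230426 -0.05533475  0.29901537] [[-0.995, 0.101, -0.001], [0.101, 0.995, 0.001], [0.001, 0.001, -1.0]] 0.03287909370089371
wrist | plate0_eye | 0.75 [0.5674 0.0137 0.0107] [353 242] | 0.72 [ 0.561  -0.1187  0.003 ] [238 245] | 0.5 [ 0.453  -0.0482  0.0228] [289 149] | 0.34 [ 0.5877  0.2446 -0.0029] [542 235]
wrist | plate0_grip | 0.68 [0.621  0.0109 0.0408] [357 298]
wrist | stud0 | 0.84 [ 0.5549 -0.1601  0.0129] [200 247] | 0.69 [ 0.5441 -0.2527  0.0107] [120 245] | 0.63 [ 0.5647 -0.0733  0.0111] [276 248]
side | plate0_eye | 0.65 [0.5704 0.0146 0.0128] [304 211] | 0.64 [0.5729 0.0119 0.0152] [305 210] | 0.64 [0.6156 0.0065 0.0427] [318 198]
side | plate0_grip | 0.66 [0.6177 0.0066 0.0415] [319 198]
side | stud0 | 0.94 [0.575  0.0122 0.0088] [305 212] | 0.85 [ 0.5442 -0.251   0.0134] [360 255] | 0.69 [ 0.5655 -0.0747  0.0144] [322 223] | 0.64 [ 0.5524 -0.1659  0.0143] [340 239]
```

Plate A is flat on the board (fin point z about 0.041, eye at the stud). Next I'll write a pose fit from network masks, so no more pictures are needed.

```bash
cat >> h.py <<'E'
from scipy.optimize import minimize
def render(c,x,y,a,z0=0.):
    """mask of a level plate, eye centre (x,y), heading a"""
    u=np.array([np.cos(a),np.sin(a)]); v=np.array([-u[1],u[0]]); m=np.zeros((420,560),np.uint8)
    pj=lambda L:np.round(np.array([proj(c,[*(np.array([x,y])+p[0]*u+p[1]*v),p[2]+z0]) for p in L])*8).astype(np.int32)
    box=lambda x0,x1,w,za,zb:[(i,j,k) for i in(x0,x1) for j in(-w,w) for k in(za,zb)]
    cv2.fillConvexPoly(m,cv2.convexHull(pj(box(-.025,.060,.019,0,.004))),1,shift=3)
    cv2.fillConvexPoly(m,pj([(-.017,-.009,.004),(-.017,.009,.004),(.017,.009,.004),(.017,-.009,.004)]),0,shift=3)
    cv2.fillConvexPoly(m,cv2.convexHull(pj(box(.033,.057,.004,.004,.036))),1,shift=3)
    return m
def fitplate(cam,x0,z0=0.,lab='plate0_eye'):
    c=P(cam); m0=render(c,*x0,z0); best=None
    for d in cut_out(lab,cam):
        ov=(d['pixels']&(m0>0)).sum()/m0.sum()
        if best is None or ov>best[0]: best=(ov,d)
    M=best[1]['pixels']
    f=lambda q:-((render(c,*q,z0)>0)&M).sum()/((render(c,*q,z0)>0)|M).sum()
    s=minimize(f,x0,method='Nelder-Mead',options=dict(initial_simplex=np.array(x0)+np.array([[0,0,0],[.008,0,0],[0,.008,0],[0,0,.15]]),maxiter=150))
    x,y,a=s.x; print(cam,'score',round(best[1]['score'],2),'IoU %.2f eye %.4f %.4f ang %.3f fin %.4f %.4f'%(-s.fun,x,y,a,x+.045*np.cos(a),y+.045*np.sin(a)))
E
python3 - <<'E'
from h import *
read_camera('wrist')
fitplate('wrist',(.4019,-.0512,.115))
fitplate('wrist',(.4054,-.1746,.016))
fitplate('wrist',(.5705,.0125,-.10),.015)
E
```

```text
wrist score 0.74 IoU -0.00 eye 0.4019 -0.0512 ang 0.115 fin 0.4466 -0.0460
wrist score 0.74 IoU -0.00 eye 0.4054 -0.1746 ang 0.016 fin 0.4504 -0.1739
wrist score 0.74 IoU 0.54 eye 0.5717 0.0102 ang -0.069 fin 0.6166 0.0071
```

```bash
python3 - <<'E'
import re
t=open('h.py').read()
t=t.replace("    for d in cut_out(lab,cam):\n","    for d in [d for n in '0123' for d in cut_out('plate%s_eye'%n,cam)]:\n")
open('h.py','w').write(t)
E
python3 - <<'E'
from h import *
im=read_camera('wrist')
fitplate('wrist',(.4019,-.0512,.115))
fitplate('wrist',(.4054,-.1746,.016))
c=P('wrist')
for x0 in [(.4019,-.0512,.115),(.4054,-.1746,.016)]:
  m=render(c,*x0)>0; print(m.sum(), np.median(im[m],0), np.median(im[cv2.dilate(m.astype(np.uint8),np.ones((25,25)))>0],0))
E
```

```text
wrist score 0.82 IoU 0.91 eye 0.4030 -0.0530 ang 0.118 fin 0.4477 -0.0478
wrist score 0.86 IoU 0.90 eye 0.4041 -0.1767 ang 0.050 fin 0.4491 -0.1744
2540 [187. 181. 185.] [195. 190. 187.]
2479 [186. 180. 190.] [206. 202. 197.]
```

Call:
step_arm:
  targets:
    - {"dx": 2.5,"dy": 0.4,"dz": 3,"yaw": -0.12}
    - {"dx": 4.7,"dy": 0.4,"dz": 6,"yaw": -0.22}
    - {"dx": 4.7,"dy": 0.4,"dz": 10,"yaw": -0.22}
    - {"dx": 4.7,"dy": 0.4,"dz": 13,"yaw": -0.22}
    - {"dx": 4.7,"dy": 0.4,"dz": 16,"yaw": -0.22}
    - {"dx": 4.7,"dy": 0.4,"dz": 18.5,"yaw": -0.22}
    - {"dx": 4.7,"dy": 0.4,"dz": 19.5,"yaw": -0.22}
    - {"dx": 4.7,"dy": 0.4,"dz": 19.5,"yaw": -0.22}
    - {"dx": 4.7,"dy": 0.4,"dz": 19.5,"yaw": -0.22}

```text
clock: 25.68
position: [0.446, -0.0469, 0.105]
tool_rot: [[-0.993, -0.119, 0.0], [-0.119, 0.993, -0.0], [-0.0, -0.0, -1.0]]
ft_force: [1.0, 0.1, 0.2]
grip_width: 0.0324
finger_force: 0.0
```

Call:
step_arm:
  targets:
    - {"dx": 0,"dy": 0,"dz": 0,"yaw": 0}
    - {"dx": 0,"dy": 0,"dz": 0,"yaw": 0}
    - {"dx": 0,"dy": 0,"dz": 0,"yaw": 0}
    - {"dx": 0,"dy": 0,"dz": 0,"yaw": 0}
    - {"dx": 0,"dy": 0,"dz": 0,"yaw": 0}
    - {"dx": 0,"dy": 0,"dz": 0,"yaw": 0}
    - {"dx": 0,"dy": 0,"dz": -2,"yaw": 0}
    - {"dx": 0,"dy": 0,"dz": -5,"yaw": 0.06}
    - {"dx": 0,"dy": 0,"dz": -8,"yaw": 0.12}
    - {"dx": 0,"dy": 0,"dz": -8,"yaw": 0.22}
    - {"dx": 0,"dy": 0,"dz": -8,"yaw": 0.22}
    - {"dx": 0,"dy": 0,"dz": -8,"yaw": 0.22}
  claw: -1
  grip_force: 4

```text
clock: 26.68
position: [0.4454, -0.0467, 0.1843]
tool_rot: [[-0.995, 0.098, -0.001], [0.098, 0.995, 0.0], [0.001, 0.0, -1.0]]
ft_force: [-0.2, 0.0, -1.2]
grip_width: 0.0079
finger_force: 4.0
```

Call:
step_arm:
  targets:
    - {"dx": -3,"dy": 0,"dz": 0,"yaw": 0}
    - {"dx": -6,"dy": 0,"dz": 0,"yaw": 0}
    - {"dx": -9,"dy": 0,"dz": 0,"yaw": 0}
    - {"dx": -12,"dy": 0,"dz": 0,"yaw": 0}
    - {"dx": -15,"dy": -0.5,"dz": 0,"yaw": 0}
    - {"dx": -18,"dy": -0.5,"dz": 0,"yaw": 0}
    - {"dx": -21.3,"dy": -0.5,"dz": 0,"yaw": 0}
    - {"dx": -21.3,"dy": -0.5,"dz": 0,"yaw": 0}
    - {"dx": -21.3,"dy": -0.5,"dz": 2,"yaw": 0}
    - {"dx": -21.3,"dy": -0.5,"dz": 4,"yaw": 0}
    - {"dx": -21.3,"dy": -0.5,"dz": 5.5,"yaw": 0}
    - {"dx": -21.3,"dy": -0.5,"dz": 6,"yaw": 0}
    - {"dx": -21.3,"dy": -0.5,"dz": 6,"yaw": 0}
    - {"dx": -21.3,"dy": -0.5,"dz": 6,"yaw": 0}

```text
clock: 27.85
position: [0.6566, -0.0731, 0.1242]
tool_rot: [[-0.995, 0.1, -0.002], [0.1, 0.995, 0.0], [0.002, 0.0, -1.0]]
ft_force: [0.8, -0.7, -0.5]
grip_width: 0.0079
finger_force: 4.0
```

```bash
cat >> h.py <<'E'
def steel(im):
    h=cv2.cvtColor(im,cv2.COLOR_RGB2LAB).astype(int); return h
def profile(im,col0,col1,row0,row1):
    """row brightness/colour profile between scaled columns"""
    a=im[int(row0/K):int(row1/K),int(col0/K):int(col1/K)].reshape(int(row1/K)-int(row0/K),-1,3).mean(1)
    for i,v in enumerate(a): print(int(row0/K)+i,np.round(v).astype(int).tolist(),end='; ')
    print()
E
python3 - <<'E'
from h import *
im=read_camera('wrist'); np.save('w.npy',im); s=r.sense(); print(s['clock'],s['position'],s['ft_force'])
profile(im,360,378,30,200)
print([im[112,c].tolist() for c in range(225,340,4)])
print([im[145,c].tolist() for c in range(240,335,3)])
E
```

```text
27.9 [ 0.65717087 -0.07321187  0.12530008] [ 0.49719107  0.55507842 -0.62556293]
21 [117, 110, 106]; 22 [98, 84, 76]; 23 [85, 62, 48]; 24 [84, 59, 46]; 25 [84, 60, 45]; 26 [84, 60, 46]; 27 [84, 59, 44]; 28 [84, 59, 45]; 29 [83, 58, 44]; 30 [82, 58, 43]; 31 [82, 59, 44]; 32 [82, 57, 43]; 33 [82, 58, 43]; 34 [83, 58, 43]; 35 [85, 59, 43]; 36 [87, 59, 43]; 37 [89, 60, 43]; 38 [88, 60, 43]; 39 [88, 60, 42]; 40 [86, 61, 45]; 41 [91, 74, 69]; 42 [98, 88, 91]; 43 [101, 92, 96]; 44 [103, 94, 98]; 45 [102, 94, 97]; 46 [102, 94, 98]; 47 [103, 94, 98]; 48 [102, 94, 97]; 49 [102, 94, 97]; 50 [103, 94, 97]; 51 [102, 93, 96]; 52 [101, 92, 96]; 53 [102, 93, 97]; 54 [103, 94, 98]; 55 [102, 93, 97]; 56 [101, 92, 96]; 57 [101, 92, 96]; 58 [107, 98, 103]; 59 [110, 101, 105]; 60 [110, 101, 105]; 61 [107, 98, 101]; 62 [102, 92, 96]; 63 [101, 91, 95]; 64 [101, 93, 96]; 65 [102, 93, 96]; 66 [101, 92, 95]; 67 [101, 91, 95]; 68 [101, 92, 95]; 69 [101, 92, 95]; 70 [101, 92, 95]; 71 [101, 92, 95]; 72 [102, 93, 96]; 73 [101, 92, 96]; 74 [102, 92, 95]; 75 [101, 92, 96]; 76 [108, 99, 103]; 77 [122, 112, 117]; 78 
[... 1524 characters left out ...]
72], [181, 116, 74], [180, 117, 73], [179, 116, 70], [178, 114, 69], [177, 110, 67], [176, 112, 64], [176, 112, 66], [179, 114, 67], [174, 110, 65], [176, 112, 64], [178, 114, 66]]
[[81, 53, 40], [81, 53, 36], [78, 53, 39], [84, 69, 63], [97, 89, 94], [97, 87, 92], [96, 86, 93], [205, 197, 208], [228, 222, 231], [228, 221, 231], [227, 221, 230], [228, 222, 230], [227, 221, 230], [227, 219, 229], [227, 219, 230], [227, 220, 230], [228, 224, 232], [226, 220, 229], [229, 223, 230], [227, 220, 229], [226, 220, 229], [228, 220, 229], [228, 219, 229], [227, 220, 229], [227, 219, 228], [227, 218, 228], [227, 217, 228], [229, 221, 230], [175, 112, 70], [175, 112, 73], [176, 113, 71], [177, 114, 71]]
```

```bash
python3 - <<'E'
from h import *
c=P('wrist'); o=r.sense()['position'][:2]
for n,p,z in [('head near L',(248.5,125),.034),('head near R',(271,125),.034),('head far',(260,41.3),.034),('bar end L',(249.5,134),.0235),('bar end R',(323,134),.0235)]: print(n,bd(c,np.array(p)*K,z,o))
E
```

```text
head near L [-74.2 -18.6]
head near R [-74.2  -7.7]
head far [-111.5  -12.3]
bar end L [-69.1 -19.3]
bar end R [-69.1  18.6]
```

Call:
step_arm:
  targets:
    - {"dx": 0.7,"dy": 0,"dz": 0,"yaw": 0}
    - {"dx": 1.3,"dy": 0,"dz": 0,"yaw": 0}
    - {"dx": 1.3,"dy": 0,"dz": -0.5,"yaw": 0}
    - {"dx": 1.5,"dy": 0,"dz": -1,"yaw": 0}
    - {"dx": 1.8,"dy": 0,"dz": -1.6,"yaw": 0}
    - {"dx": 2.1,"dy": 0,"dz": -2.1,"yaw": 0}
    - {"dx": 2.5,"dy": 0,"dz": -2.5,"yaw": 0}
    - {"dx": 2.9,"dy": 0,"dz": -2.9,"yaw": 0}
    - {"dx": 3.3,"dy": 0,"dz": -3.3,"yaw": 0}
    - {"dx": 3.7,"dy": 0,"dz": -3.7,"yaw": 0}
    - {"dx": 4,"dy": 0,"dz": -3.9,"yaw": 0}
    - {"dx": 4,"dy": 0,"dz": -3.9,"yaw": 0}
  grip_force: 3

```text
clock: 28.9
position: [0.617, -0.0691, 0.1645]
tool_rot: [[-0.995, 0.101, 0.001], [0.101, 0.995, -0.0], [-0.001, -0.0, -1.0]]
ft_force: [-0.2, 0.3, -0.7]
grip_width: 0.0076
finger_force: 3.0
```

Call:
step_arm:
  targets:
    - {"dx": 0,"dy": 0,"dz": 0,"yaw": 0}
    - {"dx": -1,"dy": 0,"dz": 0.3,"yaw": 0}
    - {"dx": -2,"dy": 0,"dz": 0.3,"yaw": 0}
    - {"dx": -2,"dy": 0,"dz": -2,"yaw": 0}
    - {"dx": -2,"dy": 0,"dz": -4.5,"yaw": 0}
    - {"dx": 0,"dy": -0.6,"dz": -4.9,"yaw": 0}
    - {"dx": 2,"dy": -1.2,"dz": -4.9,"yaw": 0}
    - {"dx": 4.4,"dy": -1.2,"dz": -4.9,"yaw": 0}
    - {"dx": 4.4,"dy": -1.2,"dz": -4.9,"yaw": 0}
    - {"dx": 4.4,"dy": -1.2,"dz": -4.9,"yaw": 0}
  grip_force: 25

```text
clock: 29.73
position: [0.5722, -0.0767, 0.2123]
tool_rot: [[-0.995, 0.101, -0.0], [0.101, 0.995, 0.0], [0.0, 0.0, -1.0]]
ft_force: [0.9, -0.5, -1.1]
grip_width: 0.0078
finger_force: 25.0
```

```bash
cat >> h.py <<'E'
def edges(im,c0,c1,r0,r1,k=6):
    """strongest colour steps down the columns c0..c1 (orig px)"""
    a=cv2.GaussianBlur(im[r0:r1,c0:c1].astype(np.float32).mean(1),(1,3),0); d=np.linalg.norm(a[2:]-a[:-2],axis=1)
    pk=[i for i in range(1,len(d)-1) if d[i]>=d[i-1] and d[i]>d[i+1] and d[i]>12]
    for i in pk: print(r0+i+1.5,'%.0f'%d[i],np.round(a[max(i-2,0)]).astype(int).tolist(),'->',np.round(a[min(i+4,len(a)-1)]).astype(int).tolist())
def hedges(im,r0,r1,c0,c1): edges(im.transpose(1,0,2),r0,r1,c0,c1)
E
python3 - <<'E'
from h import *
im=read_camera('wrist'); s=r.sense(); print(s['clock'],s['position'])
print('eye gap cols 274-277');edges(im,274,278,140,250)
print('mid');edges(im,282,290,140,250)
print('rail');edges(im,262,268,140,250)
print('bar row');hedges(im,180,184,220,350)
print('eye row');hedges(im,205,215,220,350)
fitplate
E
```

```text
29.7833 [ 0.57298889 -0.07679452  0.21250113]
eye gap cols 274-277
152.5 39 [108, 105, 101] -> [132, 128, 124]
157.5 88 [136, 131, 127] -> [71, 56, 47]
172.5 139 [78, 57, 45] -> [167, 161, 171]
183.5 136 [165, 160, 170] -> [67, 49, 40]
234.5 46 [60, 40, 27] -> [75, 71, 76]
246.5 26 [74, 70, 75] -> [51, 48, 50]
mid
157.5 191 [229, 226, 221] -> [83, 63, 50]
172.5 138 [78, 59, 46] -> [167, 162, 172]
184.5 86 [168, 162, 172] -> [80, 76, 80]
226.5 43 [73, 70, 74] -> [61, 41, 28]
234.5 45 [59, 39, 27] -> [74, 70, 75]
247.5 58 [75, 71, 76] -> [41, 28, 23]
rail
157.5 56 [107, 102, 99] -> [73, 57, 47]
172.5 34 [74, 55, 44] -> [83, 78, 82]
178.5 28 [83, 78, 82] -> [109, 104, 109]
182.5 18 [103, 98, 104] -> [87, 82, 86]
185.5 24 [104, 100, 105] -> [82, 77, 80]
bar row
227.5 28 [75, 53, 39] -> [101, 67, 46]
244.5 14 [78, 53, 39] -> [73, 52, 38]
256.5 33 [72, 50, 38] -> [80, 76, 79]
266.5 103 [81, 76, 80] -> [159, 153, 163]
315.5 132 [158, 152, 162] -> [69, 52, 41]
eye row
256.5 37 [67, 44, 30] -> [77, 72, 76]
271.5 39 [78, 73, 78] -> [65, 43, 30]
278.5 41 [65, 44, 30] -> [77, 73, 77]
293.5 38 [77, 73, 77] -> [64, 43, 30]
300.5 38 [65, 43, 31] -> [77, 73, 78]
316.5 41 [77, 74, 78] -> [65, 43, 30]
```

```bash
cat >> h.py <<'E'
def tilt4(bar,inner,far,cl,cr,el,er,fl,fr,h=.0266):
    k=lambda c,q:np.array((c,q))*K
    tiltfit([(-.025,-.019,.004,k(cl,bar)),(-.025,.019,.004,k(cr,bar)),(-.017,-.009,.004,k(el,inner)),(-.017,.009,.004,k(er,inner)),(.017,-.009,.004,k(fl,far)),(.017,.009,.004,k(fr,far))],h)
def head(near,l,rr):
    c=P('wrist'); o=r.sense()['position'][:2]; print('stud rel TCP (u,v)',bd(c,np.array(((l+rr)/2,near))*K,.034,o)-np.array([19,0]))
E
python3 - <<'E'
from h import *
tilt4(172.5,184,234.5,256.5,315.5,271.5,300.5,271.5,300.5)
head(226.5,278.5,293.5)
E
```

```text
tilt deg 38.6 a -0.0012 b -0.0004 dh 0.0000 [ 0.  -0.   0.   0.   0.5 -0.4 -0.5 -0.4 -0.8  0.6  0.7  0.6 -1.2  0. ]
rel G(x,z): end bot [-39.  -65.2] end top [-41.5 -62.1] inner top [-35.2 -57.1] inner bot [-32.7 -60.2] eye+x bot [ -6.2 -39. ] eye+x top [ -8.7 -35.9]
stud rel TCP (u,v) [-9.8 -0.4]
```

Call:
step_arm:
  targets:
    - {"dx": 0.3,"dy": 0,"dz": 0,"yaw": 0}
    - {"dx": 0.3,"dy": 0,"dz": 2.5,"yaw": 0}
    - {"dx": 0.3,"dy": 0,"dz": 4,"yaw": 0}
    - {"dx": 0.3,"dy": 0,"dz": 4.8,"yaw": 0}
    - {"dx": 0.3,"dy": 0,"dz": 5.2,"yaw": 0}
    - {"dx": 0.3,"dy": 0,"dz": 5.2,"yaw": 0}
    - {"dx": 0.3,"dy": 0,"dz": 5.2,"yaw": 0}

```text
clock: 30.37
position: [0.57, -0.0765, 0.1612]
tool_rot: [[-0.995, 0.101, 0.001], [0.101, 0.995, -0.0], [-0.001, -0.0, -1.0]]
ft_force: [0.6, 0.0, -0.2]
grip_width: 0.0079
finger_force: 25.0
```

```bash
python3 - <<'E'
from h import *
im=read_camera('wrist'); s=r.sense(); print(s['clock'],s['position'],s['ft_force'])
print('mid');edges(im,282,290,150,250)
print('gap');edges(im,273,276,150,250)
print('eye row');hedges(im,215,225,220,350)
E
```

```text
30.4167 [ 0.5702029  -0.07655033  0.16175376] [-0.27410069  0.21848819 -1.08488862]
mid
167.5 154 [242, 239, 236] -> [116, 111, 106]
172.5 117 [122, 118, 114] -> [189, 183, 194]
183.5 133 [188, 183, 193] -> [86, 65, 54]
199.5 37 [80, 57, 44] -> [91, 86, 91]
247.5 69 [84, 80, 85] -> [43, 29, 23]
gap
155.5 50 [238, 235, 231] -> [199, 196, 192]
160.5 56 [200, 196, 192] -> [242, 239, 236]
168.5 156 [242, 239, 236] -> [124, 116, 114]
172.5 119 [124, 120, 116] -> [189, 182, 193]
183.5 146 [188, 182, 192] -> [86, 65, 53]
234.5 49 [76, 49, 33] -> [86, 82, 87]
244.5 13 [86, 81, 87] -> [75, 73, 75]
eye row
255.5 49 [76, 50, 34] -> [89, 84, 89]
271.5 44 [88, 84, 89] -> [75, 50, 35]
276.5 41 [75, 51, 37] -> [88, 83, 88]
295.5 44 [87, 83, 88] -> [74, 50, 36]
300.5 42 [74, 50, 35] -> [89, 84, 90]
317.5 41 [89, 84, 89] -> [75, 50, 35]
```

Call:
step_arm:
  targets:
    - {"dx": -0.6,"dy": 0,"dz": 0,"yaw": 0}
    - {"dx": -1.2,"dy": 0,"dz": 0,"yaw": 0}
    - {"dx": -1.7,"dy": 0,"dz": 0,"yaw": 0}
    - {"dx": -1.85,"dy": 0,"dz": 0.1,"yaw": 0}
    - {"dx": -1.85,"dy": 0,"dz": 0.15,"yaw": 0}
    - {"dx": -1.85,"dy": 0,"dz": 0.15,"yaw": 0}

```text
clock: 30.92
position: [0.5882, -0.0783, 0.1593]
tool_rot: [[-0.995, 0.101, 0.001], [0.101, 0.995, -0.0], [-0.001, -0.0, -1.0]]
ft_force: [0.5, -0.1, -1.3]
grip_width: 0.0075
finger_force: 25.0
```

Call:
step_arm:
  targets:
    - {"dx": 0,"dy": 0,"dz": 0,"yaw": 0}
    - {"dx": -0.5,"dy": 0,"dz": 0.35,"yaw": 0}
    - {"dx": -0.95,"dy": 0,"dz": 0.7,"yaw": 0}
    - {"dx": -1.4,"dy": 0,"dz": 1.15,"yaw": 0}
    - {"dx": -1.9,"dy": 0,"dz": 1.65,"yaw": 0}
    - {"dx": -2.3,"dy": 0,"dz": 2.15,"yaw": 0}
    - {"dx": -2.65,"dy": 0,"dz": 2.7,"yaw": 0}
    - {"dx": -3,"dy": 0,"dz": 3.3,"yaw": 0}
    - {"dx": -3.1,"dy": 0,"dz": 3.7,"yaw": 0}
    - {"dx": -3.1,"dy": 0,"dz": 3.9,"yaw": 0}
    - {"dx": -3.1,"dy": 0,"dz": 4,"yaw": 0}
    - {"dx": -3.1,"dy": 0,"dz": 4,"yaw": 0}
  grip_force: 3

```text
clock: 31.92
position: [0.6191, -0.0814, 0.1198]
tool_rot: [[-0.995, 0.101, 0.002], [0.101, 0.995, -0.0], [-0.002, -0.0, -1.0]]
ft_force: [0.8, 0.1, 1.4]
grip_width: 0.0082
finger_force: 3.0
```

Call:
step_arm:
  targets:
    - {"dx": 0,"dy": 0,"dz": 0,"yaw": 0}
    - {"dx": 0.4,"dy": 0,"dz": 0,"yaw": 0}
    - {"dx": 0.8,"dy": 0,"dz": 0,"yaw": 0}
    - {"dx": 1,"dy": 0,"dz": 0,"yaw": 0}
    - {"dx": 1,"dy": 0,"dz": 0,"yaw": 0}
  grip_force: 6

```text
clock: 32.33
position: [0.6084, -0.0804, 0.1198]
tool_rot: [[-0.995, 0.101, 0.001], [0.101, 0.995, -0.0], [-0.001, -0.0, -1.0]]
ft_force: [0.1, -0.2, 4.0]
grip_width: 0.008
finger_force: 6.0
```

Call:
step_arm:
  targets:
    - {"dx": 0,"dy": 0,"dz": 0,"yaw": 0}
    - {"dx": 0,"dy": 0,"dz": 0,"yaw": 0}
    - {"dx": 0,"dy": 0,"dz": 0,"yaw": 0}
    - {"dx": 0,"dy": 0,"dz": -3,"yaw": 0}
    - {"dx": 0,"dy": 0,"dz": -6,"yaw": 0}
    - {"dx": 0,"dy": 0,"dz": -10,"yaw": 0}
    - {"dx": 3,"dy": -2,"dz": -13,"yaw": 0}
    - {"dx": 6,"dy": -4,"dz": -16,"yaw": 0}
    - {"dx": 9,"dy": -6,"dz": -18,"yaw": 0}
    - {"dx": 11,"dy": -9.2,"dz": -18,"yaw": 0}
    - {"dx": 11,"dy": -9.2,"dz": -18,"yaw": 0}
    - {"dx": 11,"dy": -9.2,"dz": -18,"yaw": 0}
    - {"dx": 11,"dy": -9.2,"dz": -18,"yaw": 0}
  claw: -0.3

```text
clock: 33.42
position: [0.4899, -0.1607, 0.2984]
tool_rot: [[-0.995, 0.101, -0.001], [0.101, 0.995, 0.001], [0.001, 0.001, -1.0]]
ft_force: [-0.1, -0.4, -0.6]
grip_width: 0.0329
finger_force: 0.0
```

```bash
python3 - <<'E'
from h import *
read_camera('wrist'); s=r.sense(); print(s['clock'],s['position'],np.round(s['tool_rot'],3).tolist())
fitplate('wrist',(.4041,-.1767,.05))
fitplate('wrist',(.5648,-.0768,-.10),.015)
for l in ['plate1_grip']:print(l,*[f"{a} {b} {p}" for a,b,p in find(l,'wrist',8,.3)],sep=' | ')
read_camera('side')
fitplate('side',(.415,-.322,0.))
for l in ['plate1_grip','plate1_eye']:print(l,*[f"{a} {b} {p}" for a,b,p in find(l,'side',8,.3)],sep=' | ')
E
```

```text
33.4667 [ 0.49025754 -0.16027097  0.29797553] [[-0.995, 0.1, -0.002], [0.1, 0.995, 0.002], [0.002, 0.001, -1.0]]
wrist score 0.77 IoU 0.92 eye 0.4050 -0.1764 ang 0.026 fin 0.4500 -0.1752
wrist score 0.68 IoU 0.89 eye 0.5631 -0.0756 ang -0.102 fin 0.6078 -0.0802
plate1_grip | 0.88 [ 0.6095 -0.081   0.0394] [369 289]
side score 0.77 IoU 0.80 eye 0.4170 -0.3236 ang 0.115 fin 0.4617 -0.3184
plate1_grip | 0.81 [ 0.6105 -0.0865  0.0387] [338 212] | 0.55 [ 0.7902 -0.1502 -0.0023] [403 215]
plate1_eye | 0.53 [ 0.5616 -0.0813  0.0152] [322 224]
```

Call:
step_arm:
  targets:
    - {"dx": 2.5,"dy": -1.5,"dz": 3,"yaw": -0.1}
    - {"dx": 4.1,"dy": -1.9,"dz": 6,"yaw": -0.13}
    - {"dx": 4.1,"dy": -1.9,"dz": 10,"yaw": -0.13}
    - {"dx": 4.1,"dy": -1.9,"dz": 13,"yaw": -0.13}
    - {"dx": 4.1,"dy": -1.9,"dz": 16,"yaw": -0.13}
    - {"dx": 4.1,"dy": -1.9,"dz": 18.5,"yaw": -0.13}
    - {"dx": 4.1,"dy": -1.9,"dz": 19.3,"yaw": -0.13}
    - {"dx": 4.1,"dy": -1.9,"dz": 19.3,"yaw": -0.13}
    - {"dx": 4.1,"dy": -1.9,"dz": 19.3,"yaw": -0.13}

```text
clock: 35.02
position: [0.4478, -0.1759, 0.1071]
tool_rot: [[-1.0, -0.029, 0.001], [-0.029, 1.0, -0.0], [-0.001, -0.001, -1.0]]
ft_force: [0.2, -0.4, 0.2]
grip_width: 0.0327
finger_force: 0.0
```

Call:
step_arm:
  targets:
    - {"dx": 0,"dy": 0,"dz": 0,"yaw": 0}
    - {"dx": 0,"dy": 0,"dz": 0,"yaw": 0}
    - {"dx": 0,"dy": 0,"dz": 0,"yaw": 0}
    - {"dx": 0,"dy": 0,"dz": 0,"yaw": 0}
    - {"dx": 0,"dy": 0,"dz": 0,"yaw": 0}
    - {"dx": 0,"dy": 0,"dz": 0,"yaw": 0}
    - {"dx": 0,"dy": 0,"dz": -2,"yaw": 0}
    - {"dx": 0,"dy": 0,"dz": -5,"yaw": 0.06}
    - {"dx": 0,"dy": 0,"dz": -8,"yaw": 0.13}
    - {"dx": 0,"dy": 0,"dz": -8,"yaw": 0.13}
    - {"dx": 0,"dy": 0,"dz": -8,"yaw": 0.13}
  claw: -1
  grip_force: 4

```text
clock: 35.93
position: [0.4481, -0.1761, 0.1879]
tool_rot: [[-0.995, 0.1, 0.004], [0.1, 0.995, -0.002], [-0.004, -0.002, -1.0]]
ft_force: [-1.0, -0.1, -1.2]
grip_width: 0.0078
finger_force: 4.0
```

Call:
step_arm:
  targets:
    - {"dx": -3,"dy": 0,"dz": 0,"yaw": 0}
    - {"dx": -6,"dy": 1,"dz": 0,"yaw": 0}
    - {"dx": -9,"dy": 2,"dz": 0,"yaw": 0}
    - {"dx": -12,"dy": 3,"dz": 0,"yaw": 0}
    - {"dx": -15,"dy": 3.5,"dz": 0,"yaw": 0}
    - {"dx": -18,"dy": 3.5,"dz": 0,"yaw": 0}
    - {"dx": -19.8,"dy": 3.5,"dz": 0,"yaw": 0}
    - {"dx": -19.8,"dy": 3.5,"dz": 0,"yaw": 0}
    - {"dx": -19.8,"dy": 3.5,"dz": 2,"yaw": 0}
    - {"dx": -19.8,"dy": 3.5,"dz": 4,"yaw": 0}
    - {"dx": -19.8,"dy": 3.5,"dz": 5.5,"yaw": 0}
    - {"dx": -19.8,"dy": 3.5,"dz": 6,"yaw": 0}
    - {"dx": -19.8,"dy": 3.5,"dz": 6,"yaw": 0}
    - {"dx": -19.8,"dy": 3.5,"dz": 6,"yaw": 0}

```text
clock: 37.1
position: [0.647, -0.1607, 0.1257]
tool_rot: [[-0.995, 0.101, -0.002], [0.101, 0.995, 0.0], [0.002, 0.0, -1.0]]
ft_force: [1.1, -0.4, -0.8]
grip_width: 0.0076
finger_force: 4.0
```

```bash
python3 - <<'E'
from h import *
im=read_camera('wrist'); s=r.sense(); print(s['clock'],s['position'],s['ft_force'])
print('col');edges(im,254,264,30,160)
print('head row');hedges(im,108,116,220,345)
print('bar row');hedges(im,142,146,220,345)
E
```

```text
37.15 [ 0.64760663 -0.16085011  0.12674365] [ 0.28692326 -0.37659422 -0.69781641]
col
42.5 66 [172, 112, 70] -> [141, 133, 139]
45.5 53 [151, 119, 105] -> [116, 108, 112]
49.5 12 [123, 115, 120] -> [125, 117, 121]
59.5 42 [128, 121, 125] -> [102, 93, 97]
125.5 41 [97, 87, 91] -> [81, 53, 35]
134.5 40 [82, 53, 35] -> [96, 86, 90]
head row
248.5 74 [188, 119, 67] -> [98, 87, 90]
272.5 38 [98, 88, 92] -> [85, 55, 37]
288.5 90 [87, 56, 38] -> [189, 120, 70]
bar row
241.5 51 [172, 107, 60] -> [96, 60, 36]
244.5 34 [142, 89, 51] -> [79, 50, 33]
249.5 44 [79, 51, 32] -> [93, 83, 86]
279.5 175 [94, 86, 89] -> [225, 218, 228]
322.5 143 [224, 217, 227] -> [175, 112, 69]
```

Call:
step_arm:
  targets:
    - {"dx": 0.7,"dy": 0,"dz": 0,"yaw": 0}
    - {"dx": 1.3,"dy": 0,"dz": 0,"yaw": 0}
    - {"dx": 1.3,"dy": 0,"dz": -0.5,"yaw": 0}
    - {"dx": 1.5,"dy": 0,"dz": -1,"yaw": 0}
    - {"dx": 1.8,"dy": 0,"dz": -1.6,"yaw": 0}
    - {"dx": 2.1,"dy": 0,"dz": -2.1,"yaw": 0}
    - {"dx": 2.5,"dy": 0,"dz": -2.5,"yaw": 0}
    - {"dx": 2.9,"dy": 0,"dz": -2.9,"yaw": 0}
    - {"dx": 3.3,"dy": 0,"dz": -3.3,"yaw": 0}
    - {"dx": 3.7,"dy": 0,"dz": -3.7,"yaw": 0}
    - {"dx": 4,"dy": 0,"dz": -3.9,"yaw": 0}
    - {"dx": 4,"dy": 0,"dz": -3.9,"yaw": 0}
  grip_force: 3

```text
clock: 38.15
position: [0.6076, -0.1567, 0.166]
tool_rot: [[-0.995, 0.101, 0.001], [0.101, 0.995, -0.0], [-0.001, -0.0, -1.0]]
ft_force: [0.2, 0.9, -1.1]
grip_width: 0.0078
finger_force: 3.0
```

Call:
step_arm:
  targets:
    - {"dx": 0,"dy": 0,"dz": 0,"yaw": 0}
    - {"dx": -1,"dy": 0,"dz": 0.3,"yaw": 0}
    - {"dx": -2,"dy": 0,"dz": 0.3,"yaw": 0}
    - {"dx": -2,"dy": 0,"dz": -2,"yaw": 0}
    - {"dx": -2,"dy": 0,"dz": -4.5,"yaw": 0}
    - {"dx": 0,"dy": -0.6,"dz": -4.9,"yaw": 0}
    - {"dx": 2,"dy": -1.2,"dz": -4.9,"yaw": 0}
    - {"dx": 4.4,"dy": -1.2,"dz": -4.9,"yaw": 0}
    - {"dx": 4.4,"dy": -1.2,"dz": -4.9,"yaw": 0}
    - {"dx": 4.4,"dy": -1.2,"dz": -4.9,"yaw": 0}
  grip_force: 25

```text
clock: 38.98
position: [0.5629, -0.1642, 0.2138]
tool_rot: [[-0.995, 0.101, -0.0], [0.101, 0.995, 0.0], [0.0, 0.0, -1.0]]
ft_force: [0.8, -0.8, -0.9]
grip_width: 0.0077
finger_force: 25.0
```

```bash
python3 - <<'E'
from h import *
im=read_camera('wrist'); s=r.sense(); print(s['clock'],s['position'])
print('eye gap');edges(im,273,277,140,250)
print('mid');edges(im,282,290,140,250)
print('bar row');hedges(im,177,181,220,350)
print('eye row');hedges(im,205,215,220,350)
E
```

```text
39.0333 [ 0.56362094 -0.16429376  0.21399231]
eye gap
157.5 41 [93, 89, 87] -> [71, 55, 45]
171.5 37 [69, 51, 40] -> [81, 76, 79]
184.5 28 [79, 74, 78] -> [64, 44, 34]
234.5 47 [56, 35, 24] -> [74, 70, 74]
245.5 12 [75, 71, 75] -> [60, 58, 60]
mid
146.5 24 [115, 111, 107] -> [136, 132, 127]
150.5 14 [132, 127, 123] -> [144, 139, 135]
153.5 39 [132, 128, 124] -> [145, 140, 136]
157.5 123 [154, 150, 145] -> [71, 54, 44]
171.5 148 [70, 52, 42] -> [162, 156, 167]
177.5 89 [162, 156, 167] -> [84, 79, 83]
182.5 19 [88, 83, 87] -> [70, 66, 69]
185.5 14 [75, 71, 74] -> [77, 73, 77]
225.5 40 [73, 70, 74] -> [61, 40, 27]
234.5 44 [56, 37, 26] -> [73, 68, 73]
247.5 55 [73, 69, 74] -> [40, 28, 23]
bar row
227.5 54 [73, 53, 41] -> [134, 86, 55]
248.5 65 [150, 96, 59] -> [73, 52, 39]
257.5 34 [69, 50, 38] -> [79, 74, 78]
280.5 16 [77, 72, 76] -> [100, 94, 101]
283.5 19 [85, 81, 85] -> [96, 92, 96]
285.5 12 [93, 88, 93] -> [106, 101, 106]
289.5 84 [96, 92, 96] -> [154, 149, 158]
315.5 140 [161, 155, 166] -> [72, 51, 39]
334.5 24 [72, 52, 39] -> [110, 73, 49]
342.5 39 [114, 75, 50] -> [151, 97, 61]
eye row
256.5 40 [65, 42, 29] -> [76, 72, 76]
271.5 36 [75, 71, 75] -> [65, 42, 28]
278.5 39 [64, 42, 28] -> [75, 71, 74]
293.5 38 [74, 69, 74] -> [64, 43, 29]
300.5 38 [64, 42, 29] -> [75, 71, 76]
316.5 38 [75, 71, 75] -> [65, 43, 29]
```

```bash
python3 - <<'E'
from h import *
tilt4(171.5,184,234.5,257,315.5,271.5,300.5,271.5,300.5,.0284)
head(225.5,278.5,293.5)
E
```

```text
tilt deg 37.0 a -0.0009 b -0.0004 dh 0.0001 [-0.6  0.6  0.1  0.6  0.6 -1.  -0.4 -1.  -0.5  0.6  0.7  0.6 -0.9  0.1]
rel G(x,z): end bot [-39.4 -65.4] end top [-41.8 -62.3] inner top [-35.4 -57.4] inner bot [-33.  -60.6] eye+x bot [ -5.9 -40.2] eye+x top [ -8.3 -37. ]
stud rel TCP (u,v) [-10.1  -0.4]
```

Call:
step_arm:
  targets:
    - {"dx": 0.3,"dy": 0,"dz": 0,"yaw": 0}
    - {"dx": 0.3,"dy": 0,"dz": 2.5,"yaw": 0}
    - {"dx": 0.3,"dy": 0,"dz": 4,"yaw": 0}
    - {"dx": 0.3,"dy": 0,"dz": 4.8,"yaw": 0}
    - {"dx": 0.3,"dy": 0,"dz": 5.3,"yaw": 0}
    - {"dx": 0.3,"dy": 0,"dz": 5.3,"yaw": 0}
    - {"dx": 0.3,"dy": 0,"dz": 5.3,"yaw": 0}

```text
clock: 39.62
position: [0.5606, -0.164, 0.1616]
tool_rot: [[-0.995, 0.1, 0.001], [0.1, 0.995, -0.0], [-0.001, -0.0, -1.0]]
ft_force: [-0.7, 0.3, -1.2]
grip_width: 0.0078
finger_force: 25.0
```

```bash
python3 - <<'E'
from h import *
im=read_camera('wrist'); s=r.sense(); print(s['clock'],s['position'],s['ft_force'])
print('mid');edges(im,282,290,160,250)
print('eye row');hedges(im,215,225,250,325)
E
```

```text
39.6667 [ 0.56080716 -0.16411878  0.16220451] [-0.19563832 -0.26635675 -0.76610414]
mid
166.5 126 [220, 215, 210] -> [106, 102, 99]
172.5 121 [106, 102, 99] -> [184, 177, 188]
177.5 117 [185, 178, 190] -> [91, 87, 91]
184.5 33 [92, 88, 93] -> [75, 55, 43]
199.5 34 [74, 52, 40] -> [87, 82, 87]
247.5 65 [81, 77, 83] -> [43, 29, 23]
eye row
255.5 43 [76, 49, 32] -> [86, 81, 86]
271.5 41 [85, 80, 85] -> [75, 49, 32]
276.5 41 [74, 50, 34] -> [84, 80, 85]
295.5 42 [84, 79, 85] -> [75, 50, 34]
300.5 42 [75, 50, 34] -> [86, 81, 87]
316.5 41 [85, 80, 86] -> [76, 50, 34]
```

Threaded as before. Sliding in and levelling.

Call:
step_arm:
  targets:
    - {"dx": -0.6,"dy": 0,"dz": 0,"yaw": 0}
    - {"dx": -1.2,"dy": 0,"dz": 0,"yaw": 0}
    - {"dx": -1.7,"dy": 0,"dz": 0,"yaw": 0}
    - {"dx": -1.85,"dy": 0,"dz": 0.1,"yaw": 0}
    - {"dx": -1.85,"dy": 0,"dz": 0.15,"yaw": 0}
    - {"dx": -1.85,"dy": 0,"dz": 0.15,"yaw": 0}

```text
clock: 40.17
position: [0.5794, -0.1659, 0.1606]
tool_rot: [[-0.995, 0.101, 0.002], [0.101, 0.995, -0.001], [-0.003, -0.0, -1.0]]
ft_force: [0.9, -0.3, 1.6]
grip_width: 0.0077
finger_force: 25.0
```

Call:
step_arm:
  targets:
    - {"dx": 0,"dy": 0,"dz": 0,"yaw": 0}
    - {"dx": -0.5,"dy": 0,"dz": 0.35,"yaw": 0}
    - {"dx": -0.95,"dy": 0,"dz": 0.7,"yaw": 0}
    - {"dx": -1.4,"dy": 0,"dz": 1.15,"yaw": 0}
    - {"dx": -1.9,"dy": 0,"dz": 1.65,"yaw": 0}
    - {"dx": -2.3,"dy": 0,"dz": 2.15,"yaw": 0}
    - {"dx": -2.65,"dy": 0,"dz": 2.7,"yaw": 0}
    - {"dx": -3,"dy": 0,"dz": 3.3,"yaw": 0}
    - {"dx": -3.1,"dy": 0,"dz": 3.6,"yaw": 0}
    - {"dx": -3.1,"dy": 0,"dz": 3.8,"yaw": 0}
    - {"dx": -3.1,"dy": 0,"dz": 3.9,"yaw": 0}
    - {"dx": -3.1,"dy": 0,"dz": 3.9,"yaw": 0}
  grip_force: 3

```text
clock: 41.17
position: [0.6097, -0.1687, 0.1212]
tool_rot: [[-0.995, 0.101, 0.001], [0.101, 0.995, 0.0], [-0.001, 0.0, -1.0]]
ft_force: [-0.1, 0.2, 2.1]
grip_width: 0.0076
finger_force: 3.0
```

Call:
step_arm:
  targets:
    - {"dx": 0,"dy": 0,"dz": 0,"yaw": 0}
    - {"dx": 0.4,"dy": 0,"dz": 0,"yaw": 0}
    - {"dx": 0.8,"dy": 0,"dz": 0,"yaw": 0}
    - {"dx": 1,"dy": 0,"dz": 0,"yaw": 0}
    - {"dx": 1,"dy": 0,"dz": 0,"yaw": 0}
  grip_force: 6

```text
clock: 41.58
position: [0.599, -0.1681, 0.1212]
tool_rot: [[-0.995, 0.101, 0.001], [0.101, 0.995, -0.001], [-0.001, -0.0, -1.0]]
ft_force: [0.1, 0.5, 4.4]
grip_width: 0.0082
finger_force: 6.0
```

Call:
step_arm:
  targets:
    - {"dx": 0,"dy": 0,"dz": 0,"yaw": 0}
    - {"dx": 0,"dy": 0,"dz": 0,"yaw": 0}
    - {"dx": 0,"dy": 0,"dz": 0,"yaw": 0}
    - {"dx": 0,"dy": 0,"dz": -3,"yaw": 0}
    - {"dx": 0,"dy": 0,"dz": -6,"yaw": 0}
    - {"dx": 0,"dy": 0,"dz": -10,"yaw": 0}
    - {"dx": 3,"dy": -3,"dz": -12,"yaw": 0}
    - {"dx": 5,"dy": -6,"dz": -15,"yaw": 0}
    - {"dx": 7,"dy": -9,"dz": -17,"yaw": 0}
    - {"dx": 8.5,"dy": -12,"dz": -18,"yaw": 0}
    - {"dx": 8.5,"dy": -14.1,"dz": -18,"yaw": 0}
    - {"dx": 8.5,"dy": -14.1,"dz": -18,"yaw": 0}
    - {"dx": 8.5,"dy": -14.1,"dz": -18,"yaw": 0}
    - {"dx": 8.5,"dy": -14.1,"dz": -18,"yaw": 0}
  claw: -0.3

```text
clock: 42.75
position: [0.5006, -0.299, 0.2995]
tool_rot: [[-0.995, 0.1, -0.002], [0.1, 0.995, 0.002], [0.002, 0.002, -1.0]]
ft_force: [0.2, 1.1, -0.2]
grip_width: 0.0333
finger_force: 0.0
```

```bash
python3 - <<'E'
from h import *
im=read_camera('wrist'); s=r.sense(); print(s['clock'],s['position'],np.round(s['tool_rot'],3).tolist())
fitplate('wrist',(.4170,-.3236,.1))
fitplate('wrist',(.5548,-.164,-.10),.015)
c=P('wrist'); m=render(c,.417,-.3236,.1)>0; print('colour',np.median(im[m],0))
for l in ['plate1_grip','stud0']:print(l,*[f"{a} {b} {p}" for a,b,p in find(l,'wrist',8,.3)],sep=' | ')
E
```

```text
42.8 [ 0.50078784 -0.29855458  0.29950605] [[-0.995, 0.1, -0.002], [0.1, 0.995, 0.002], [0.002, 0.002, -1.0]]
wrist score 0.8 IoU 0.91 eye 0.4152 -0.3245 ang 0.073 fin 0.4600 -0.3212
wrist score 0.89 IoU 0.86 eye 0.5546 -0.1641 ang -0.094 fin 0.5994 -0.1683
colour [194. 188. 198.]
plate1_grip | 0.94 [ 0.6102 -0.0794  0.0348] [493 266] | 0.74 [ 0.5625 -0.0785  0.0191] [489 221] | 0.53 [ 0.4625 -0.3195  0.0225] [263 152]
stud0 | 0.86 [ 0.5641 -0.0779  0.0181] [489 222] | 0.77 [ 0.5439 -0.2558  0.0162] [329 219] | 0.72 [ 0.5544 -0.1624  0.015 ] [413 220]
```

Call:
step_arm:
  targets:
    - {"dx": 2.5,"dy": -1.5,"dz": 3,"yaw": -0.1}
    - {"dx": 4,"dy": -2.7,"dz": 6,"yaw": -0.17}
    - {"dx": 4,"dy": -2.7,"dz": 10,"yaw": -0.17}
    - {"dx": 4,"dy": -2.7,"dz": 13,"yaw": -0.17}
    - {"dx": 4,"dy": -2.7,"dz": 16,"yaw": -0.17}
    - {"dx": 4,"dy": -2.7,"dz": 18.5,"yaw": -0.17}
    - {"dx": 4,"dy": -2.7,"dz": 19.5,"yaw": -0.17}
    - {"dx": 4,"dy": -2.7,"dz": 19.5,"yaw": -0.17}
    - {"dx": 4,"dy": -2.7,"dz": 19.5,"yaw": -0.17}

```text
clock: 44.05
position: [0.4584, -0.3227, 0.1062]
tool_rot: [[-0.998, -0.069, 0.001], [-0.069, 0.998, -0.0], [-0.001, -0.001, -1.0]]
ft_force: [-1.0, 0.7, -0.4]
grip_width: 0.0329
finger_force: 0.0
```

Call:
step_arm:
  targets:
    - {"dx": 0,"dy": 0,"dz": 0,"yaw": 0}
    - {"dx": 0,"dy": 0,"dz": 0,"yaw": 0}
    - {"dx": 0,"dy": 0,"dz": 0,"yaw": 0}
    - {"dx": 0,"dy": 0,"dz": 0,"yaw": 0}
    - {"dx": 0,"dy": 0,"dz": 0,"yaw": 0}
    - {"dx": 0,"dy": 0,"dz": 0,"yaw": 0}
    - {"dx": 0,"dy": 0,"dz": -2,"yaw": 0}
    - {"dx": 0,"dy": 0,"dz": -5,"yaw": 0.08}
    - {"dx": 0,"dy": 0,"dz": -8,"yaw": 0.17}
    - {"dx": 0,"dy": 0,"dz": -8,"yaw": 0.17}
    - {"dx": 0,"dy": 0,"dz": -8,"yaw": 0.17}
  claw: -1
  grip_force: 4

```text
clock: 44.97
position: [0.4588, -0.3232, 0.1877]
tool_rot: [[-0.995, 0.099, 0.004], [0.099, 0.995, -0.003], [-0.004, -0.003, -1.0]]
ft_force: [1.0, -0.4, -1.8]
grip_width: 0.0082
finger_force: 4.0
```

Call:
step_arm:
  targets:
    - {"dx": -2.5,"dy": 2,"dz": 0,"yaw": 0}
    - {"dx": -5,"dy": 4,"dz": 0,"yaw": 0}
    - {"dx": -7.5,"dy": 6,"dz": 0,"yaw": 0}
    - {"dx": -10,"dy": 8,"dz": 0,"yaw": 0}
    - {"dx": -13,"dy": 9.2,"dz": 0,"yaw": 0}
    - {"dx": -16,"dy": 9.2,"dz": 0,"yaw": 0}
    - {"dx": -17.2,"dy": 9.2,"dz": 0,"yaw": 0}
    - {"dx": -17.2,"dy": 9.2,"dz": 0,"yaw": 0}
    - {"dx": -17.2,"dy": 9.2,"dz": 2,"yaw": 0}
    - {"dx": -17.2,"dy": 9.2,"dz": 4,"yaw": 0}
    - {"dx": -17.2,"dy": 9.2,"dz": 5.5,"yaw": 0}
    - {"dx": -17.2,"dy": 9.2,"dz": 6.1,"yaw": 0}
    - {"dx": -17.2,"dy": 9.2,"dz": 6.1,"yaw": 0}
    - {"dx": -17.2,"dy": 9.2,"dz": 6.1,"yaw": 0}

```text
clock: 46.13
position: [0.6376, -0.2482, 0.124]
tool_rot: [[-0.995, 0.101, -0.002], [0.101, 0.995, 0.001], [0.002, 0.001, -1.0]]
ft_force: [-0.6, -0.2, 0.2]
grip_width: 0.0082
finger_force: 4.0
```

```bash
python3 - <<'E'
from h import *
im=read_camera('wrist'); s=r.sense(); print(s['clock'],s['position'],s['ft_force'])
print('col');edges(im,254,264,30,160)
print('head row');hedges(im,108,116,220,345)
print('bar row');hedges(im,142,146,220,345)
E
```

```text
46.1833 [ 0.63815175 -0.24847743  0.12513604] [-0.64841311  0.38663675 -0.97866761]
col
42.5 122 [172, 115, 75] -> [228, 223, 231]
114.5 43 [232, 227, 234] -> [201, 195, 202]
123.5 76 [209, 203, 211] -> [140, 109, 97]
129.5 17 [140, 109, 97] -> [137, 90, 59]
135.5 86 [137, 90, 59] -> [133, 124, 131]
138.5 60 [127, 118, 122] -> [103, 95, 99]
146.5 18 [107, 99, 103] -> [90, 82, 85]
head row
248.5 132 [189, 123, 76] -> [230, 225, 233]
261.5 41 [232, 228, 235] -> [177, 169, 178]
265.5 130 [206, 199, 207] -> [96, 88, 92]
272.5 34 [96, 88, 92] -> [84, 57, 43]
306.5 28 [82, 54, 38] -> [141, 89, 55]
309.5 60 [102, 66, 44] -> [185, 117, 68]
bar row
249.5 133 [173, 112, 68] -> [210, 202, 214]
255.5 158 [210, 202, 214] -> [90, 82, 85]
297.5 157 [89, 81, 85] -> [209, 201, 213]
323.5 126 [209, 202, 213] -> [171, 109, 66]
```

Call:
step_arm:
  targets:
    - {"dx": 0.7,"dy": 0,"dz": 0,"yaw": 0}
    - {"dx": 1.4,"dy": 0,"dz": 0,"yaw": 0}
    - {"dx": 1.4,"dy": 0,"dz": -0.6,"yaw": 0}
    - {"dx": 1.6,"dy": 0,"dz": -1.1,"yaw": 0}
    - {"dx": 1.9,"dy": 0,"dz": -1.7,"yaw": 0}
    - {"dx": 2.2,"dy": 0,"dz": -2.2,"yaw": 0}
    - {"dx": 2.6,"dy": 0,"dz": -2.6,"yaw": 0}
    - {"dx": 3,"dy": 0,"dz": -3,"yaw": 0}
    - {"dx": 3.4,"dy": 0,"dz": -3.4,"yaw": 0}
    - {"dx": 3.8,"dy": 0,"dz": -3.8,"yaw": 0}
    - {"dx": 4.1,"dy": 0,"dz": -4,"yaw": 0}
    - {"dx": 4.1,"dy": 0,"dz": -4,"yaw": 0}
  grip_force: 3

```text
clock: 47.18
position: [0.5973, -0.2442, 0.1655]
tool_rot: [[-0.995, 0.101, 0.001], [0.101, 0.995, -0.0], [-0.001, -0.0, -1.0]]
ft_force: [-0.6, 0.4, -0.7]
grip_width: 0.0079
finger_force: 3.0
```

Call:
step_arm:
  targets:
    - {"dx": 0,"dy": 0,"dz": 0,"yaw": 0}
    - {"dx": -1,"dy": 0,"dz": 0.3,"yaw": 0}
    - {"dx": -2,"dy": 0,"dz": 0.3,"yaw": 0}
    - {"dx": -2,"dy": 0,"dz": -2,"yaw": 0}
    - {"dx": -2,"dy": 0,"dz": -4.5,"yaw": 0}
    - {"dx": 0,"dy": -0.6,"dz": -4.9,"yaw": 0}
    - {"dx": 2,"dy": -1.2,"dz": -4.9,"yaw": 0}
    - {"dx": 4.4,"dy": -1.2,"dz": -4.9,"yaw": 0}
    - {"dx": 4.4,"dy": -1.2,"dz": -4.9,"yaw": 0}
    - {"dx": 4.4,"dy": -1.2,"dz": -4.9,"yaw": 0}
  grip_force: 25

```text
clock: 48.02
position: [0.5525, -0.2516, 0.2132]
tool_rot: [[-0.995, 0.101, -0.0], [0.101, 0.995, 0.0], [0.0, 0.0, -1.0]]
ft_force: [-0.5, 0.0, -0.5]
grip_width: 0.008
finger_force: 25.0
```

```bash
python3 - <<'E'
from h import *
im=read_camera('wrist'); s=r.sense(); print(s['clock'],s['position'])
print('eye gap');edges(im,273,277,150,250)
print('mid');edges(im,282,290,150,250)
print('bar row');hedges(im,177,181,240,340)
print('eye row');hedges(im,205,215,240,340)
E
```

```text
48.0667 [ 0.55327023 -0.25170114  0.21346483]
eye gap
158.5 51 [98, 94, 91] -> [65, 51, 43]
172.5 34 [64, 50, 40] -> [76, 73, 76]
185.5 26 [74, 70, 73] -> [65, 48, 36]
234.5 40 [57, 40, 29] -> [70, 68, 72]
mid
158.5 53 [96, 93, 90] -> [63, 50, 42]
172.5 34 [64, 49, 40] -> [75, 71, 75]
183.5 14 [72, 68, 72] -> [69, 66, 69]
186.5 14 [70, 66, 70] -> [71, 68, 72]
227.5 36 [67, 64, 68] -> [56, 38, 27]
234.5 40 [55, 38, 27] -> [68, 66, 69]
bar row
246.5 37 [94, 90, 87] -> [138, 91, 60]
250.5 52 [131, 89, 61] -> [68, 51, 42]
257.5 29 [67, 51, 42] -> [76, 73, 76]
304.5 39 [76, 72, 76] -> [117, 112, 119]
306.5 29 [78, 74, 78] -> [129, 124, 132]
310.5 32 [117, 112, 119] -> [150, 144, 154]
315.5 133 [149, 143, 153] -> [64, 45, 34]
336.5 42 [68, 49, 37] -> [128, 81, 52]
eye row
246.5 45 [92, 90, 86] -> [65, 48, 37]
256.5 34 [65, 47, 36] -> [74, 70, 74]
271.5 32 [71, 68, 72] -> [61, 42, 31]
278.5 34 [60, 42, 30] -> [70, 66, 70]
293.5 36 [68, 64, 69] -> [60, 40, 28]
300.5 35 [59, 39, 27] -> [69, 65, 70]
316.5 37 [68, 65, 68] -> [59, 38, 26]
```

```bash
python3 - <<'E'
from h import *
tilt4(172.5,184.5,234.5,257,315.5,271.5,300.5,271.5,300.5,.0276)
head(227.5,278.5,293.5)
E
```

```text
tilt deg 38.4 a -0.0013 b -0.0004 dh 0.0000 [-0.5  0.3 -0.   0.3  0.7 -0.9 -0.4 -0.8 -0.6  0.8  0.8  0.8 -1.3  0. ]
rel G(x,z): end bot [-38.7 -66. ] end top [-41.2 -62.8] inner top [-34.9 -57.9] inner bot [-32.4 -61. ] eye+x bot [ -5.8 -39.9] eye+x top [ -8.3 -36.7]
stud rel TCP (u,v) [-8.6 -0.4]
```

Call:
step_arm:
  targets:
    - {"dx": 0.2,"dy": 0,"dz": 0,"yaw": 0}
    - {"dx": 0.2,"dy": 0,"dz": 2.5,"yaw": 0}
    - {"dx": 0.2,"dy": 0,"dz": 4,"yaw": 0}
    - {"dx": 0.2,"dy": 0,"dz": 4.8,"yaw": 0}
    - {"dx": 0.2,"dy": 0,"dz": 5.2,"yaw": 0}
    - {"dx": 0.2,"dy": 0,"dz": 5.2,"yaw": 0}
    - {"dx": 0.2,"dy": 0,"dz": 5.2,"yaw": 0}

```text
clock: 48.65
position: [0.5514, -0.2516, 0.1623]
tool_rot: [[-0.995, 0.1, 0.001], [0.1, 0.995, -0.001], [-0.001, -0.0, -1.0]]
ft_force: [0.4, -0.2, -0.8]
grip_width: 0.0079
finger_force: 25.0
```

```bash
python3 - <<'E'
from h import *
im=read_camera('wrist'); s=r.sense(); print(s['clock'],s['position'],s['ft_force'])
print('mid');edges(im,282,290,160,250)
print('eye row');hedges(im,215,225,250,325)
E
```

```text
48.7 [ 0.55146917 -0.25171821  0.16282549] [ 0.1091465  -0.73012321 -1.07540712]
mid
170.5 52 [104, 100, 97] -> [79, 74, 75]
173.5 32 [95, 89, 85] -> [82, 78, 82]
185.5 29 [80, 77, 80] -> [69, 51, 40]
198.5 29 [65, 47, 36] -> [76, 72, 76]
247.5 58 [71, 68, 73] -> [37, 26, 20]
eye row
255.5 35 [65, 46, 34] -> [77, 73, 78]
271.5 38 [75, 71, 75] -> [62, 42, 30]
276.5 34 [62, 43, 31] -> [74, 70, 75]
295.5 39 [73, 69, 74] -> [62, 41, 28]
300.5 37 [62, 41, 28] -> [74, 71, 75]
316.5 39 [74, 70, 74] -> [63, 41, 28]
```

Call:
step_arm:
  targets:
    - {"dx": -0.6,"dy": 0,"dz": 0,"yaw": 0}
    - {"dx": -1.2,"dy": 0,"dz": 0,"yaw": 0}
    - {"dx": -1.7,"dy": 0,"dz": 0,"yaw": 0}
    - {"dx": -1.8,"dy": 0,"dz": 0.1,"yaw": 0}
    - {"dx": -1.8,"dy": 0,"dz": 0.15,"yaw": 0}
    - {"dx": -1.8,"dy": 0,"dz": 0.15,"yaw": 0}

```text
clock: 49.2
position: [0.5691, -0.2533, 0.1605]
tool_rot: [[-0.995, 0.1, 0.001], [0.1, 0.995, -0.0], [-0.001, -0.0, -1.0]]
ft_force: [0.6, 0.4, -1.1]
grip_width: 0.0077
finger_force: 25.0
```

Call:
step_arm:
  targets:
    - {"dx": 0,"dy": 0,"dz": 0,"yaw": 0}
    - {"dx": -0.5,"dy": 0,"dz": 0.35,"yaw": 0}
    - {"dx": -0.95,"dy": 0,"dz": 0.7,"yaw": 0}
    - {"dx": -1.4,"dy": 0,"dz": 1.15,"yaw": 0}
    - {"dx": -1.9,"dy": 0,"dz": 1.65,"yaw": 0}
    - {"dx": -2.3,"dy": 0,"dz": 2.15,"yaw": 0}
    - {"dx": -2.65,"dy": 0,"dz": 2.7,"yaw": 0}
    - {"dx": -3,"dy": 0,"dz": 3.3,"yaw": 0}
    - {"dx": -3.1,"dy": 0,"dz": 3.6,"yaw": 0}
    - {"dx": -3.1,"dy": 0,"dz": 3.8,"yaw": 0}
    - {"dx": -3.1,"dy": 0,"dz": 4,"yaw": 0}
    - {"dx": -3.1,"dy": 0,"dz": 4,"yaw": 0}
  grip_force: 3

```text
clock: 50.2
position: [0.6, -0.2562, 0.1208]
tool_rot: [[-0.995, 0.101, 0.002], [0.101, 0.995, -0.0], [-0.002, -0.0, -1.0]]
ft_force: [1.0, -0.6, 2.6]
grip_width: 0.008
finger_force: 3.0
```

Call:
step_arm:
  targets:
    - {"dx": 0,"dy": 0,"dz": 0,"yaw": 0}
    - {"dx": 0.4,"dy": 0,"dz": 0,"yaw": 0}
    - {"dx": 0.8,"dy": 0,"dz": 0,"yaw": 0}
    - {"dx": 1,"dy": 0,"dz": 0,"yaw": 0}
    - {"dx": 1,"dy": 0,"dz": 0,"yaw": 0}
  grip_force: 6

```text
clock: 50.62
position: [0.5891, -0.2556, 0.1208]
tool_rot: [[-0.995, 0.101, 0.001], [0.101, 0.995, -0.001], [-0.001, -0.001, -1.0]]
ft_force: [1.0, -0.2, 5.0]
grip_width: 0.0078
finger_force: 6.0
```

Call:
step_arm:
  targets:
    - {"dx": 0,"dy": 0,"dz": 0,"yaw": 0}
    - {"dx": 0,"dy": 0,"dz": 0,"yaw": 0}
    - {"dx": 0,"dy": 0,"dz": 0,"yaw": 0}
    - {"dx": 0,"dy": 0,"dz": -3,"yaw": 0}
    - {"dx": 0,"dy": 0,"dz": -6,"yaw": 0}
    - {"dx": 0,"dy": 0,"dz": -10,"yaw": 0}
    - {"dx": 3,"dy": 3,"dz": -12,"yaw": 0}
    - {"dx": 5,"dy": 6,"dz": -15,"yaw": 0}
    - {"dx": 7,"dy": 9,"dz": -17,"yaw": 0}
    - {"dx": 8.5,"dy": 12,"dz": -18,"yaw": 0}
    - {"dx": 8.5,"dy": 14,"dz": -18,"yaw": 0}
    - {"dx": 8.5,"dy": 14,"dz": -18,"yaw": 0}
    - {"dx": 8.5,"dy": 14,"dz": -18,"yaw": 0}
    - {"dx": 8.5,"dy": 14,"dz": -18,"yaw": 0}
  claw: -0.3

```text
clock: 51.78
position: [0.5189, -0.108, 0.2991]
tool_rot: [[-0.995, 0.101, -0.002], [0.101, 0.995, -0.0], [0.002, -0.0, -1.0]]
ft_force: [-0.1, 0.6, 0.2]
grip_width: 0.0326
finger_force: 0.0
```

```bash
python3 - <<'E'
from h import *
im=read_camera('wrist'); s=r.sense(); print(s['clock'],s['position'],np.round(s['tool_rot'],3).tolist())
S=np.array([.5720,.0111])
for i in range(4):
    fitplate('wrist',(*(S-.088*i*V),-.10),.015)
for l in ['plate1_grip','plate1_eye','ramekin_mid']:print(l,*[f"{a} {b} {p}" for a,b,p in find(l,'wrist',8,.3)],sep=' | ')
for cam in ('side','scene'):
  read_camera(cam)
  for l in ['plate0_grip','plate1_grip','ramekin_mid','gauge_seat','jaw_grip']:print(cam,l,*[f"{a} {b} {p}" for a,b,p in find(l,cam,8,.3)],sep=' | ')
E
```

```text
51.8333 [ 0.51893156 -0.10839183  0.29890057] [[-0.995, 0.102, -0.002], [0.102, 0.995, 0.0], [0.002, -0.0, -1.0]]
wrist score 0.8 IoU 0.87 eye 0.5721 0.0111 ang -0.114 fin 0.6168 0.0060
wrist score 0.55 IoU 0.63 eye 0.5631 -0.0773 ang -0.102 fin 0.6078 -0.0819
wrist score 0.72 IoU 0.53 eye 0.5546 -0.1641 ang -0.148 fin 0.5991 -0.1708
wrist score 0.21 IoU 0.90 eye 0.5452 -0.2514 ang -0.095 fin 0.5900 -0.2556
plate1_grip | 0.78 [ 0.6147 -0.0796  0.0379] [321 272]
plate1_eye | 0.83 [ 0.5622 -0.0775  0.0193] [317 221]
ramekin_mid
side | plate0_grip | 0.77 [0.6154 0.0053 0.0404] [319 199]
side | plate1_grip | 0.6 [ 0.6094 -0.0834  0.0373] [337 212]
side | ramekin_mid | 0.55 [0.5728 0.3203 0.0369] [247 168]
side | gauge_seat
side | jaw_grip | 0.71 [0.5777 0.2476 0.0407] [260 174]
scene | plate0_grip | 0.79 [0.6156 0.0036 0.0412] [256 262] | 0.49 [ 0.5977 -0.4469  0.0019] [183 174]
scene | plate1_grip | 0.73 [ 0.6085 -0.0787  0.0359] [242 243] | 0.42 [0.5699 0.3222 0.036 ] [343 339]
scene | ramekin_mid | 0.88 [0.5706 0.3223 0.0366] [342 339]
scene | gauge_seat | 0.56 [0.571  0.3192 0.0119] [341 342]
scene | jaw_grip | 0.83 [0.5793 0.2477 0.0423] [321 319]
```

All four plates fit level on their studs, and the ramekin is pinched (fin-to-seat distance 73 mm, as required). Handing in.

```bash
python3 - <<'E'
from h import *
read_camera('side')
for l in ['plate2_grip','plate3_grip']:print(l,*[f"{a} {b}" for a,b,p in find(l,'side',8,.3)],sep=' | ')
print(r.job_done())
E
```

```text
plate2_grip | 0.89 [ 0.5996 -0.1676  0.0394]
plate3_grip | 0.9 [ 0.5913 -0.2586  0.0411] | 0.89 [ 0.2063 -0.3065  0.0278] | 0.7 [ 0.3307 -0.3531  0.0238]
the job is handed in; nothing more can be done
None
```

The job is handed in: the ramekin is held in the gauge, and all four steel plates measured flat on their studs, one to each. The dish, spoon, scraper and yellow look-alikes were left alone, and no verdict came back.

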